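# Fetch the back jar to the balance and restore the dock

### The arm

A 6-joint arm with a two-finger parallel gripper is mounted at the origin on a cart in front of the work surface, level with it; the furniture and walls round the work are solid. World frame = base frame: x ahead of the robot, y to its left, z up, the work surface at z = 0. Lengths are in mm, angles in degrees, forces in N, time in s.
With the tool pointing down it reaches from about 350 to 850 mm from the base axis. Payload 8.1 kg.
Tool frame: the origin (TCP) lies on the centre line of the jaws, within the pads' length; the fingertips stand 11 mm ahead of it and the grasp point (between the pads) lies 8 mm behind it; z points along the fingers, y is the direction in which the jaws open and shut (so a half turn about z gives the same grasp; the last joint's range is limited). The gripper opens to 85 mm and grips with 20 to 120 N. Pads are 22 mm wide; open, the fingers measure 114 mm over their backs; the gripper's body (76 mm by 85 mm) begins 54 mm behind the grasp point. The pads swing forward as they close: fully open they stand 13 mm farther back than shut.
Start: joints at [-80.18, 7.471, 85.268, -0, 87.261, -4.893], TCP at [152.412, -580.324, 242.292] pointing down, gripper open.
Joint ranges: [-169.43, 169.43], [-51.17, 129.36], [1.28, 143.12], [-76.62, 256.62], [0, 156.53], [-152.29, 152.29]. Speed limits (degrees/s): [136.94, 136.94, 159.86, 180, 180, 180].

### API

Orientations are given as [roll, pitch, yaw] about the fixed x, y, z axes, in that order (R = Rz(yaw) Ry(pitch) Rx(roll)).
In Python, from bench import telemetry, viewer, r gives the robot as it stands.
- The arm moves only by the shell command python3 -m inch 'ROWS' [FORCE]. ROWS is JSON, a list of rows, each a list of 3 entries, a list of its own where there are three numbers: the shift along the tool's x, y, z in cm, then the turn, a rotation vector about the tool's x, y, z in rad, then the opening, from 0 (shut) to 1 (fully open). A call has 1 to 20 rows; each row is the pose to reach, as a shift and turn from the pose commanded when the call began, along the tool's axes at that moment; what a row does not reach only later rows make up. A row lasts 1/10 s, in which the tool goes at most 50 mm and 8.59 degrees, less where a joint would pass 70% of its speed; a pose out of reach is approached as far as the arm can. A call with a gripper value outside its range is refused whole. The fingers move at their own pace and stop on an object; FORCE is the grip in N (left out, the last holds). Time passes only in rows, so rows that repeat a pose let the fingers close. It gives the time, the measured TCP pose, the force and the opening at its end, in the units of the state.
- telemetry.sense(): the state, without advancing time (a new reading comes with each control period).
- viewer.snapshot(name): name is "scene" or "top" or "wrist"; returns the picture (384x512x3 uint8, red, green, blue); there is no depth.
- viewer.camera_model(name): a dict with "fx", "fy", "cx", "cy" (pixels), "cam_to_world" (4x4, takes a point from camera to world coordinates); the wrist camera has in their place "mount" (4x4, takes a point from camera to tool coordinates, whose origin is the TCP and whose axes are the flange's). Camera axes: x right, y down, z forward; pixel columns grow to the right and rows downward; lengths in mm; the calibration is good to about 2 mm. A picture is of the moment at which its call begins: read the wrist's pose just before it. camera_model takes no time and is no camera call.
- r.hand_in(): hands the job in, once; it reports no verdict.
The state is a dict: "time": time; "joint_pos": joint angles; "qd": joint speeds; "joint_efforts": joint torques, N m; "tool_pos": TCP position; "tcp_rot": TCP orientation; "ft_force": force on the tool from outside, world axes, zero at the start; "wrist_torque": the same for the moment, N m; "finger_gap": finger opening in mm.
Only numpy, scipy, OpenCV 4.12 (cv2) and the standard library are available. Lean on these libraries where they do the work, as an engineer would, in place of code of your own. Each camera call takes 0.05 s, during which the arm holds its last target.

### The job

The white-lidded jar stands walled in at the back of the jar dock, behind the red-lidded and the blue-lidded jar: set those two aside upright in the green tray, and once both stand there, bring the white-lidded jar to the balance and stand it in the middle of the round pan. Then put the red-lidded and the blue-lidded jar back upright on the dock, each exactly in the place it stood in at the start. Leave the scissors, the timer and the pen alone.

Things in the scene. Friction and masses are not known exactly. Their poses are not given: they have to be found in the camera images.
- red_jar: Screw-top plastic jar with a red lid, white body with a brown band; 72 high, body 56 diameter up to 56 above its foot, lid 59 diameter above that, 60 to 130 g. Origin: centre of its foot, z up the jar. At the start on one of the two front places of the dock (which one varies).
- blue_jar: Screw-top plastic jar with a blue lid, white body with a brown band; 72 high, body 56 diameter up to 56 above its foot, lid 59 diameter above that, 60 to 130 g. Origin: centre of its foot, z up the jar. At the start on the other front place of the dock.
- white_jar: Screw-top plastic jar with a white lid, white body with a brown band; 72 high, body 56 diameter up to 56 above its foot, lid 59 diameter above that, 60 to 130 g. Origin: centre of its foot, z up the jar. At the start on the back place of the dock, between the guard walls.
- dock: Fixed dock, aluminium plate 4 thick, 172 long, 160 wide in front. Origin: under the back place (dark disc); x to the back, y left. Front places (dark rings) at (-52, 44), (-52, -44). Jars stand at height 4. Blue guard walls 55 high round the back place: sides, inner faces y = +-36, x -12 to 71; back, inner face x = 66. So grip the back jar along x, front cleared, and lift it straight up; front jars (29 apart) along y.
- tray: Fixed low green tray, outside 210 (x) x 125 (y) x 14 high, walls 3, floor 3 thick. Origin: centre of its underside; x along its length. It and the balance stand left and right of the dock, which is on which side varies.
- balance: Fixed bench balance with a white housing 185 x 135, its top 38 high, and a round steel pan of 100 diameter whose flat top is 52 above the worktop. Origin: on the worktop under the centre of the pan; x points away from the display, z up. The front display strip (x = -110 to -66) is 42 high.
- scissors: Blue-handled scissors, 87 x 199 x 9, lying on the worktop; bystander. Origin: centre of underside.
- timer: Grey-white bench timer, 70 x 59 x 33, standing alone on the right, behind the dock; bystander. Origin: centre of underside.
- pen: Black pen, 12 x 145 x 9, lying in front of the dock; bystander. Origin: centre of underside.
Things that resemble listed ones, but are neither listed nor needed, are in the scene too. Of the things that look like the blue_jar, the larger one is meant.

How it is judged (in metres and radians):
On the way, in this order (a step that is already met when the one before it is completed fails the run):
1. the red and the blue jar both stand released in the green tray, the white jar still in the back of the dock (x of red_jar in the frame of tray between -0.075 and 0.075 m and y of red_jar in the frame of tray between -0.033 and 0.033 m and z of each of red_jar, blue_jar in the frame of tray below 0.012 m and contact force between each of red_jar, blue_jar and the fingers below 0.1 N and x of blue_jar in the frame of tray between -0.075 and 0.075 m and y of blue_jar in the frame of tray between -0.033 and 0.033 m and angle between each of red_jar, blue_jar, white_jar's own z axis and vertical below 0.1 rad and horizontal distance between white_jar and dock below 0.03 m), for 0.2 s.
2. the white jar stands released on the pan of the balance, while the red and the blue jar are in the tray (horizontal distance between white_jar and balance below 0.015 m and z of white_jar in the frame of balance between 0.046 and 0.06 m and contact force between white_jar and the fingers below 0.1 N and angle between each of red_jar, blue_jar, white_jar's own z axis and vertical below 0.1 rad and x of red_jar in the frame of tray between -0.075 and 0.075 m and y of red_jar in the frame of tray between -0.033 and 0.033 m and z of each of red_jar, blue_jar in the frame of tray below 0.012 m and x of blue_jar in the frame of tray between -0.075 and 0.075 m and y of blue_jar in the frame of tray between -0.033 and 0.033 m), for 0.2 s.
At the end, for the whole second after the job is handed in: The red-lidded and the blue-lidded jar stand upright each within 12 mm of where it stood at the start, the white-lidded jar stands upright on the pan of the balance within 15 mm of its centre, all released and at rest (distance of each of red_jar, blue_jar from where it was at the start of the episode below 0.012 m and horizontal distance between white_jar and balance below 0.015 m and z of white_jar in the frame of balance between 0.046 and 0.06 m and contact force between white_jar and the fingers below 0.1 N and angle between each of red_jar, blue_jar, white_jar's own z axis and vertical below 0.1 rad and linear speed of each of red_jar, blue_jar, white_jar below 0.02 m/s); the robot touches nothing.
It fails at once if the scissors moved more than 30 mm (distance of scissors from where it was at the start of the episode above 0.03 m).
It fails at once if the timer moved more than 30 mm (distance of timer from where it was at the start of the episode above 0.03 m).
It fails at once if the pen moved more than 30 mm (distance of pen from where it was at the start of the episode above 0.03 m).
It fails at once if a jar is tipped over (angle between any of red_jar, blue_jar, white_jar's own z axis and vertical above 0.8 rad).
It also fails if it takes over 120 s, if anything falls off the work surface, if the arm or the gripper's body presses on something with over 40 N, if the wrist force passes 120 N, or if a joint passes its speed limit or range.

## Working session

There is one attempt and no reset: what is moved stays moved. The work goes in short steps, Python scripts to look and compute and a shell command to move; the robot and the scene stay as the last step left them, time stands still between calls to the robot, and variables do not carry over. Pictures are saved under pics/ and viewed, and the job is handed in when it is done.

```bash
ls; mkdir -p pics
python3 - <<'E'
from bench import telemetry, viewer, r
import cv2, json
for n in ("scene","top"):
    im=viewer.snapshot(n); cv2.imwrite(f"pics/{n}0.png",im[:,:,::-1])
    m=viewer.camera_model(n); print(n,m)
print(viewer.camera_model("wrist"))
print(telemetry.sense())
E
```

```text
pics
scene {'fx': 467.3386260784556, 'fy': 467.3386260784556, 'cx': 255.93857870326312, 'cy': 192.53408237559913, 'cam_to_world': array([[-5.82607742e-01, -3.89622976e-01,  7.13275652e-01,
        -1.84357416e+02],
       [-8.12597880e-01,  2.62068882e-01, -5.20581009e-01,
         6.65404465e+02],
       [ 1.59029692e-02, -8.82900809e-01, -4.69290164e-01,
         5.55559491e+02],
       [ 0.00000000e+00,  0.00000000e+00,  0.00000000e+00,
         1.00000000e+00]])}
top {'fx': 482.454779840258, 'fy': 482.454779840258, 'cx': 252.79471784017437, 'cy': 195.0487594556307, 'cam_to_world': array([[ 2.96228274e-03, -9.88962430e-01,  1.48136886e-01,
         4.29520377e+02],
       [-9.99989341e-01, -3.45424356e-03, -3.06382801e-03,
         7.90945716e+01],
       [ 3.54171168e-03, -1.48126231e-01, -9.88962121e-01,
         1.12996866e+03],
       [ 0.00000000e+00,  0.00000000e+00,  0.00000000e+00,
         1.00000000e+00]])}
{'fx': 269.4661446600469, 'fy': 269.4661446600469, 'cx': 255.7705767145937, 'cy': 192.06999346625216, 'mount': array([[-1.35292611e-03, -9.55721276e-01, -2.94270303e-
[... 257 characters left out ...]
,
         1.00000000e+00]])}
{'time': 0.1, 'joint_pos': array([-8.01805020e+01,  7.51002989e+00,  8.53234302e+01, -2.12050925e-04,
        8.72619546e+01, -4.89288270e+00]), 'qd': array([ 0.02271786, -0.13042545, -0.10609382,  0.05912194,  0.06400639,
       -0.06349234]), 'joint_efforts': array([-7.89654541e-05, -5.70949602e+01, -5.01944661e+01, -3.12809489e-04,
        8.06347467e-03,  3.43539000e-06]), 'tool_pos': array([ 152.32024575, -579.84784031,  241.35340764]), 'tcp_rot': array([-1.79904915e+02, -7.92720057e-03,  1.47123844e+01]), 'ft_force': array([0.18989648, 0.25379735, 0.62046022]), 'wrist_torque': array([-0.00723074,  0.0038939 , -0.01496287]), 'finger_gap': 85.76211618159049}
```

View pics/scene0.png

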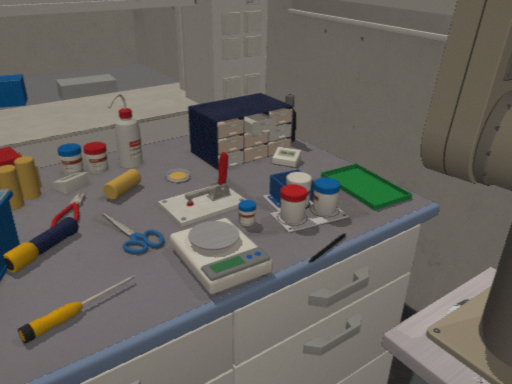

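View pics/top0.png

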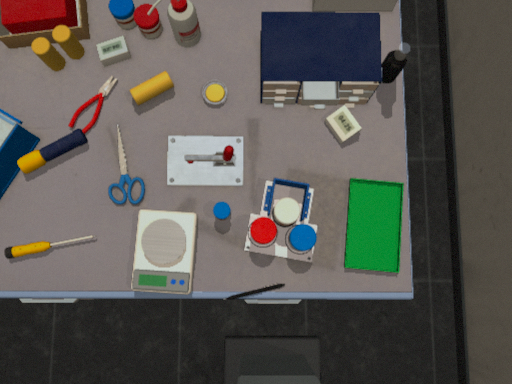

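The top view shows the red lid at about (263,232), blue at (302,238) and white at (287,211). The dock is slightly rotated, the tray is at (374,226) and the balance pan at (164,242). The small decoy blue jar is at (222,211). Next I'll measure these by colour.

```bash
cat > h.py <<'E'
import numpy as np, cv2
from bench import telemetry, viewer, r
from scipy.spatial.transform import Rotation as R
def camT(n,s=None):
    m=viewer.camera_model(n)
    K=(m['fx'],m['fy'],m['cx'],m['cy'])
    if 'cam_to_world' in m: return K,np.array(m['cam_to_world'])
    T=np.eye(4);T[:3,:3]=R.from_euler('xyz',s['tcp_rot'],degrees=True).as_matrix();T[:3,3]=s['tool_pos']
    return K,T@np.array(m['mount'])
def ray(KT,px,z):
    (fx,fy,cx,cy),T=KT
    px=np.atleast_2d(np.array(px,float))
    d=np.c_[(px[:,0]-cx)/fx,(px[:,1]-cy)/fy,np.ones(len(px))]@T[:3,:3].T
    o=T[:3,3]; return o+d*((z-o[2])/d[:,2])[:,None]
def proj(KT,p):
    (fx,fy,cx,cy),T=KT
    q=(np.atleast_2d(p)-T[:3,3])@T[:3,:3]
    return np.c_[fx*q[:,0]/q[:,2]+cx,fy*q[:,1]/q[:,2]+cy]
def blobs(mask,amin=30):
    n,l,s,c=cv2.connectedComponentsWithStats(mask.astype(np.uint8))
    return [(c[i],s[i],(l==i)) for i in range(1,n) if s[i,4]>=amin]
def contour(mask):
    cs,_=cv2.findContours(mask.astype(np.uint8),cv2.RETR_EXTERNAL,cv2.CHAIN_APPROX_NONE)
    return max(cs,key=cv2.contourArea)[:,0,:]
E
python3 - <<'E'
from h import *
im=cv2.imread('pics/top0.png'); KT=camT('top')
hsv=cv2.cvtColor(im,cv2.COLOR_BGR2HSV); H,S,V=[hsv[...,i].astype(int) for i in range(3)]
red=((H<8)|(H>172))&(S>150)&(V>90)
blue=(H>98)&(H<115)&(S>150)&(V>110)
green=(H>50)&(H<75)&(S>120)
for nm,m,z in(('red',red,76),('blue',blue,76),('green',green,14)):
    for c,s,mm in blobs(m,60):
        if 120<c[0]<410 and 150<c[1]<290:
            print(nm,c,s,ray(KT,c,z)[0].round(1), cv2.minAreaRect(ray(KT,contour(mm),z)[:,:2].astype(np.float32)))
big=cv2.resize(im[150:300,120:420],None,fx=2.6,fy=2.6,interpolation=cv2.INTER_CUBIC)
cv2.imwrite('pics/topz.png',big)
E
```

```text
red [228.01639344 150.16393443] [224 146   9  11  61] [688.9 131.6  76. ] ((686.9829711914062, 131.64500427246094), (22.9186954498291, 17.910011291503906), 0.5355637669563293)
red [263.18281536 230.11334552] [251 217  26  27 547] [510.   52.9  76. ] ((510.3410949707031, 53.3121337890625), (55.565696716308594, 55.770965576171875), 44.93314743041992)
blue [126.30635838 188.58381503] [109 175  35  29 346] [600.9 355.6  76. ] ((600.075439453125, 356.1637268066406), (62.71910858154297, 75.59811401367188), 0.19676166772842407)
blue [285.86554622 196.41176471] [264 178  46  41 238] [584.6   2.8  76. ] ((582.0245361328125, -0.7339324951171875), (94.52806854248047, 77.40943145751953), 80.1192398071289)
blue [221.31555556 209.96444444] [213 202  17  17 225] [554.  144.9  76. ] ((553.9609375, 145.62869262695312), (35.4622688293457, 35.17409896850586), 0.5882026553153992)
blue [302.59191176 237.13235294] [290 224  26  27 544] [495.  -33.1  76. ] ((495.3163757324219, -32.90717697143555), (54.61783218383789, 56.668212890625), 89.51507568359375)
green [373.80459057 225.20264682] [ 345  178   58   95 4836] [ 526.9 -205.2   14. ] ((528.8458862304688, -205.30609130859375), (125.08392333984375, 208.87277221679688), 84.78594970703125)
green [152.40725806 279.97983871] [139 275  27  11 248] [400.3 303.7  14. ] ((400.3254089355469, 303.9468688964844), (59.84640884399414, 21.001604080200195), 86.41515350341797)
```

View pics/topz.png

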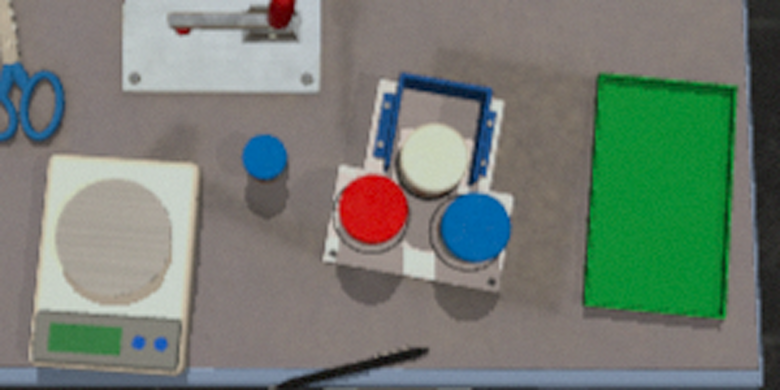

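```bash
cat >> h.py <<'E'
def to(x,y,z,yaw):
    s=telemetry.sense(); Rm=R.from_euler('xyz',s['tcp_rot'],degrees=True)
    d=Rm.inv().apply(np.array([x,y,z])-s['tool_pos'])/10
    w=(Rm.inv()*R.from_euler('xyz',[180,0,yaw],degrees=True)).as_rotvec()
    print('t',round(s['time'],2),'pos',s['tool_pos'].round(1),s['tcp_rot'].round(2),'gap',round(s['finger_gap'],1),'F',s['ft_force'].round(1),'\n shift',d.round(2),'turn',w.round(3),'dist',np.linalg.norm(d).round(1))
E
python3 -c "
from h import *
to(560,10,300,-9.9)"
python3 -m inch '[[[5,-4.3,-0.5],[0,0,0.04],1],[[54.4,-46.8,-5.8],[0,0,0.43],1],[[54.4,-46.8,-5.8],[0,0,0.43],1],[[54.4,-46.8,-5.8],[0,0,0.43],1],[[54.4,-46.8,-5.8],[0,0,0.43],1],[[54.4,-46.8,-5.8],[0,0,0.43],1],[[54.4,-46.8,-5.8],[0,0,0.43],1],[[54.4,-46.8,-5.8],[0,0,0.43],1],[[54.4,-46.8,-5.8],[0,0,0.43],1],[[54.4,-46.8,-5.8],[0,0,0.43],1],[[54.4,-46.8,-5.8],[0,0,0.43],1],[[54.4,-46.8,-5.8],[0,0,0.43],1],[[54.4,-46.8,-5.8],[0,0,0.43],1],[[54.4,-46.8,-5.8],[0,0,0.43],1],[[54.4,-46.8,-5.8],[0,0,0.43],1],[[54.4,-46.8,-5.8],[0,0,0.43],1],[[54.4,-46.8,-5.8],[0,0,0.43],1],[[54.4,-46.8,-5.8],[0,0,0.43],1],[[54.4,-46.8,-5.8],[0,0,0.43],1],[[54.4,-46.8,-5.8],[0,0,0.43],1]]'
```

```text
t 0.1 pos [ 152.3 -579.8  241.4] [-1.799e+02 -1.000e-02  1.471e+01] gap 85.8 F [0.2 0.3 0.6] 
 shift [ 54.41 -46.71  -5.78] turn [-0.002  0.     0.43 ] dist 71.9
time: 2.1
tool_pos: [559.4, 9.5, 300.4]
tcp_rot: [180.0, -0.0, -10.0]
ft_force: [-0.4, -0.4, 1.0]
finger_gap: 85.5
```

Run:
```python
from h import *
import pickle
s=telemetry.sense(); im=viewer.snapshot('wrist')[:,:,::-1].copy(); cv2.imwrite('pics/w1.png',im); pickle.dump(s,open('w1.pkl','wb'))
KT=camT('wrist',s); KT2=camT('top'); im2=viewer.snapshot('scene')[:,:,::-1]
hsv=cv2.cvtColor(im,cv2.COLOR_BGR2HSV); H,S,V=[hsv[...,i].astype(int) for i in range(3)]
red=((H<8)|(H>172))&(S>150)&(V>70)
blue=(H>98)&(H<115)&(S>150)&(V>90)
for nm,m in(('red',red),('blue',blue)):
    for c,st,mm in blobs(m,600):
        P=ray(KT,contour(mm),76)[:,:2].astype(np.float32)
        print(nm,c.round(1),st,ray(KT,c,76)[0].round(1),cv2.minEnclosingCircle(P))
```

```text
red [231.2 205. ] [ 211  185   41   41 1355] [512.9  52.2  76. ] ((512.2091064453125, 52.398502349853516), 30.7872371673584)
blue [261.2 138.3] [229 116  66  60 654] [596.6  -4.9  76. ] ((585.1683959960938, -4.394649982452393), 52.75897979736328)
blue [ 26.6 166. ] [   1  145   53   44 1005] [615.7 311.8  76. ] ((615.8480224609375, 312.5845642089844), 36.23724365234375)
blue [293.  204.9] [ 273  185   41   41 1326] [497.8 -33.3  76. ] ((497.2381591796875, -32.82216262817383), 30.67177391052246)
```

View pics/w1.png

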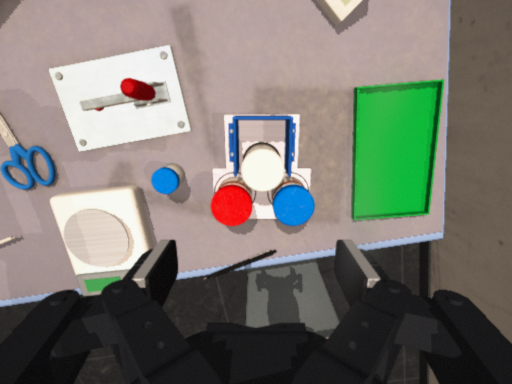

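Wrist view: red is at (231,205), blue at (293,205) and white at (263,167), all inside the dock, with the tray on the right. The two cameras agree to about 2 mm, so I'll move above red.

Run:
```python
from h import *
im=cv2.imread('pics/w1.png'); import pickle; s=pickle.load(open('w1.pkl','rb')); KT=camT('wrist',s)
hsv=cv2.cvtColor(im,cv2.COLOR_BGR2HSV); H,S,V=[hsv[...,i].astype(int) for i in range(3)]
print('px white',hsv[167,263],'dock',hsv[200,262],'pan',hsv[238,98],'house',hsv[195,110])
m=(H>50)&(H<75)&(S>120)
for c,st,mm in blobs(m,2000): print('tray',cv2.minAreaRect(ray(KT,contour(mm),14)[:,:2].astype(np.float32)))
hc=cv2.HoughCircles(cv2.cvtColor(cv2.resize(im[180:300,40:170],None,fx=4,fy=4,interpolation=cv2.INTER_CUBIC),cv2.COLOR_BGR2GRAY),cv2.HOUGH_GRADIENT,1,100,param1=80,param2=30,minRadius=100,maxRadius=160)
print(hc)
for x,y,rr in hc[0]: print('pan',ray(KT,[[x/4+40-.375,y/4+180-.375]],52).round(1),rr/4)
print(proj(KT,[[553.8,1,76]]))
to(511.4,52.7,140,-9.9)
```

```text
px white [ 28  12 249] dock [  6  36 189] pan [ 13  29 225] house [ 34   7 249]
tray ((528.7627563476562, -204.81216430664062), (128.2128143310547, 209.42591857910156), 84.77033996582031)
NoneTraceback (most recent call last):
  File "<stdin>", line 9, in <module>
TypeError: 'NoneType' object is not subscriptable
```

Run:
```python
from h import *
to(511.4,52.7,140,-9.9)
```

```text
t 2.2 pos [559.5   9.8 300.4] [-1.80e+02 -2.00e-02 -9.99e+00] gap 85.4 F [-0.2 -0.1  0. ] 
 shift [-5.49 -3.39 16.04] turn [-0.    -0.    -0.002] dist 17.3
```

```bash
python3 -m inch '[[[-1.5,-1,4],[0,0,0],0.86],[[-3.5,-2.2,8],[0,0,0],0.86],[[-4.8,-3,12],[0,0,0],0.86],[[-5.49,-3.39,15],[0,0,0],0.86],[[-5.49,-3.39,16],[0,0,0],0.86],[[-5.49,-3.39,16],[0,0,0],0.86],[[-5.49,-3.39,16],[0,0,0],0.86]]'
python3 - <<'E'
from h import *
to(511.4,52.7,32,-9.9)
im=viewer.snapshot('wrist'); cv2.imwrite('pics/w2.png',im[:,:,::-1])
im=viewer.snapshot('scene'); cv2.imwrite('pics/s2.png',im[:,:,::-1])
E
```

```text
time: 2.9
tool_pos: [513.0, 52.9, 142.2]
tcp_rot: [-180.0, -0.1, -10.0]
ft_force: [1.5, -0.3, 0.4]
finger_gap: 73.7
t 2.9 pos [513.   52.9 142.2] [-1.7998e+02 -1.5000e-01 -9.9500e+00] gap 73.7 F [ 1.5 -0.3  0.4] 
 shift [-0.18  0.05 11.02] turn [-0.    -0.003 -0.001] dist 11.0
```

View pics/w2.png

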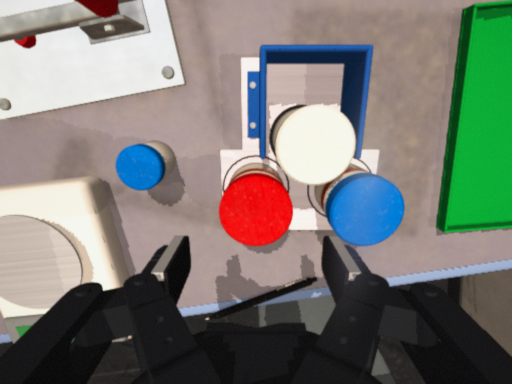

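View pics/s2.png

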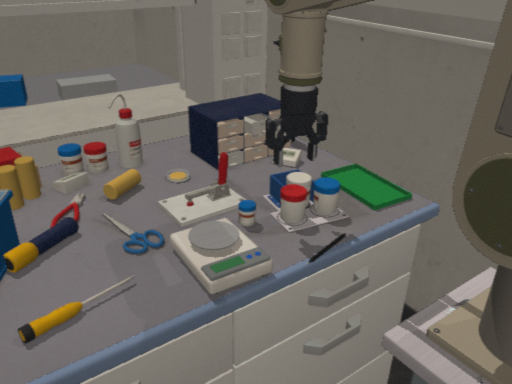

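```bash
cat >> h.py <<'E'
def lids(im,KT,z,amin=400):
    hsv=cv2.cvtColor(im,cv2.COLOR_BGR2HSV); H,S,V=[hsv[...,i].astype(int) for i in range(3)]
    for nm,m in (('red',((H<8)|(H>172))&(S>150)&(V>70)),('blue',(H>98)&(H<115)&(S>150)&(V>90)),('white',(S<35)&(V>200))):
        m=cv2.morphologyEx(m.astype(np.uint8),cv2.MORPH_OPEN,np.ones((5,5)))
        for c,st,mm in blobs(m,amin):
            P=ray(KT,contour(mm),z)[:,:2].astype(np.float32); (cx,cy),rr=cv2.minEnclosingCircle(P)
            if rr<40: print(nm,c.round(1),'centre',(round(cx,1),round(cy,1)),'r',round(rr,1))
E
python3 - <<'E'
from h import *
print(proj(camT('scene'),[[513,52.9,142]]))
lids(cv2.imread('pics/w2.png'),camT('wrist',telemetry.sense()),76)
lids(cv2.imread('pics/top0.png'),camT('top'),76,200)
E
```

```text
[[295.18953778 161.50008188]]
red [101.4   6.5] centre (670.1, 126.5) r 11.9
red [255.5 209.3] centre (512.7, 53.4) r 30.9
blue [139.3 166.6] centre (562.4, 132.4) r 18.4
blue [364.9 209.9] centre (497.7, -31.2) r 31.6
white [26.6  5.4] centre (673.5, 167.7) r 24.2
white [246.1  84.7] centre (597.4, 42.0) r 25.3
white [315.7 143.6] centre (556.4, -0.2) r 30.1
white [238.2 153. ] centre (557.1, 57.4) r 18.9
white [303.7 219.5] centre (497.4, 16.7) r 12.8
red [145.5  17. ] centre (1008.7, 326.5) r 31.6
red [263.2 230.2] centre (510.0, 53.0) r 28.9
blue [120.5   7.1] centre (1036.4, 387.2) r 28.5
blue [221.4 210. ] centre (553.9, 144.8) r 18.6
blue [302.5 237.3] centre (495.1, -32.9) r 29.0
white [286.7 210. ] centre (554.1, 1.1) r 26.6
white [141.  259.8] centre (448.8, 313.2) r 26.7
```

```bash
python3 -m inch '[[[-0.1,0,2],[0,0,0],0.86],[[-0.1,0,4],[0,0,0],0.86],[[-0.1,0,6],[0,0,0],0.86],[[-0.1,0,8],[0,0,0],0.86],[[-0.1,0,9.5],[0,0,0],0.86],[[-0.1,0,10.5],[0,0,0],0.86],[[-0.1,0,11],[0,0,0],0.86],[[-0.1,0,11],[0,0,0],0.86],[[-0.1,0,11],[0,0,0],0.86]]' 40
python3 - <<'E'
from h import *
to(512,53,32,-9.9)
im=viewer.snapshot('scene'); cv2.imwrite('pics/s3.png',im[100:260,200:400,::-1].repeat(3,0).repeat(3,1))
E
```

```text
time: 3.9
tool_pos: [515.0, 54.3, 35.5]
tcp_rot: [-179.9, -0.5, -9.9]
ft_force: [-6.4, 7.3, 26.7]
finger_gap: 73.3
t 3.9 pos [515.   54.3  35.5] [-179.87   -0.46   -9.91] gap 73.3 F [-6.4  7.3 26.7] 
 shift [-0.27  0.18  0.35] turn [-0.002 -0.008 -0.   ] dist 0.5
```

View pics/s3.png

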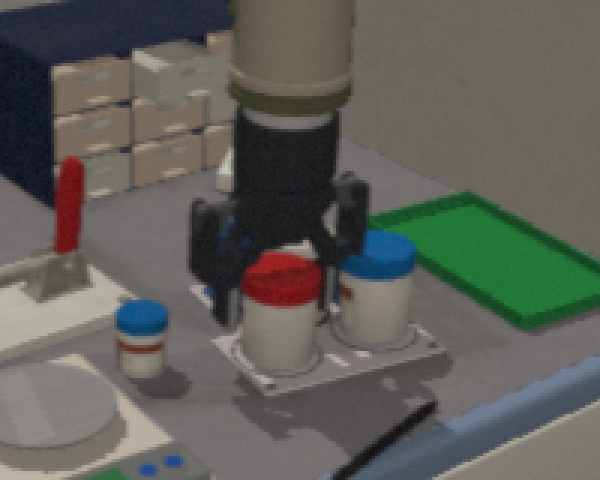

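The force of 27 N upward suggests contact, so I'll back up a little and look.

```bash
python3 -m inch '[[[0,0,-1],[0,0,0],0.86],[[0,0,-2],[0,0,0],0.86],[[0,0,-2],[0,0,0],0.86],[[0,0,-2],[0,0,0],0.86]]'
python3 - <<'E'
from h import *
to(512,53,32,-9.9)
s=telemetry.sense();print(s['wrist_torque'].round(2))
im=viewer.snapshot('wrist'); cv2.imwrite('pics/w4.png',im[:,:,::-1])
lids(im[:,:,::-1].copy(),camT('wrist',s),76)
im=viewer.snapshot('scene'); cv2.imwrite('pics/s4.png',im[100:260,200:400,::-1].repeat(3,0).repeat(3,1))
im=viewer.snapshot('top'); cv2.imwrite('pics/t4.png',im[150:300,180:420,::-1].repeat(3,0).repeat(3,1))
E
```

```text
time: 4.35
tool_pos: [510.8, 53.4, 50.6]
tcp_rot: [-180.0, -0.0, -9.9]
ft_force: [0.3, -0.3, -0.2]
finger_gap: 73.6
t 4.35 pos [510.8  53.4  50.6] [-1.80e+02 -5.00e-02 -9.93e+00] gap 73.6 F [ 0.3 -0.3 -0.2] 
 shift [0.12 0.02 1.86] turn [-0.    -0.001 -0.001] dist 1.9
[ 0.   -0.04  0.03]
red [255.5 270.2] centre (513.7, 52.4) r 31.4
blue [267.9  88.8] centre (587.0, 35.0) r 32.7
blue [450.   68.4] centre (583.8, -31.7) r 24.4
blue [252.7  86.6] centre (592.4, 39.8) r 14.5
blue [ 67.1 196.3] centre (564.2, 122.7) r 17.5
blue [446.7 258.8] centre (499.5, -30.6) r 34.1
white [61.2 39.9] centre (617.9, 105.1) r 29.2
white [235.8 118.4] centre (582.2, 50.5) r 35.0
white [365.1 164.2] centre (553.6, -0.7) r 30.6
white [285.7 108. ] centre (581.7, 28.0) r 6.5
white [232.7 190.2] centre (552.5, 54.4) r 13.2
white [  9.9 311.2] centre (516.0, 172.3) r 17.4
```

View pics/w4.png

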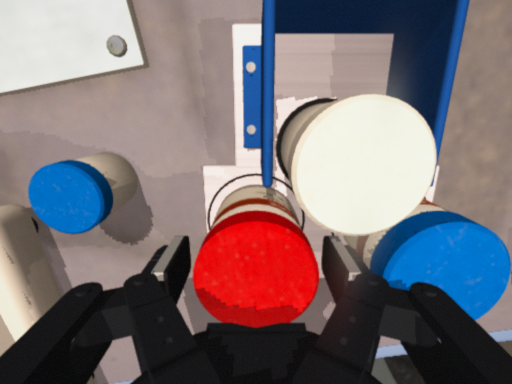

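View pics/s4.png

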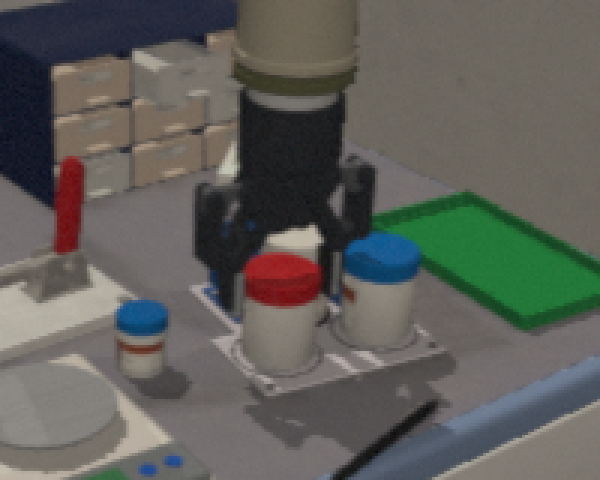

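View pics/t4.png

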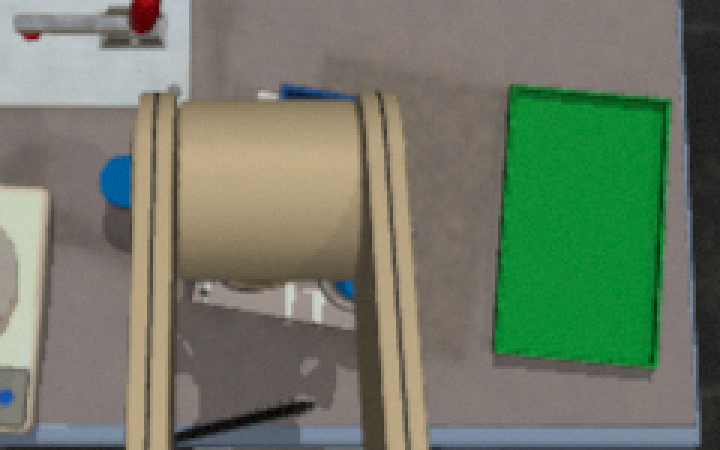

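The right knuckle touches the blue lid when the tool goes that low. The jars did not move. I'll grip about 9 mm higher, still on the body, with a narrower opening.

```bash
python3 -m inch '[[[0.1,0,0.3],[0,0,0],0.8],[[0.1,0,0.6],[0,0,0],0.8],[[0.1,0,0.9],[0,0,0],0.8],[[0.1,0,0.9],[0,0,0],0.8],[[0.1,0,0.9],[0,0,0],0.8]]'
python3 - <<'E'
from h import *
to(512,53,41,-9.9)
E
```

```text
time: 5.0
tool_pos: [511.2, 53.4, 41.0]
tcp_rot: [180.0, 0.0, -9.9]
ft_force: [0.3, 0.0, -0.0]
finger_gap: 68.3
t 5.0 pos [511.2  53.4  41. ] [ 1.7999e+02  4.0000e-02 -9.9300e+00] gap 68.3 F [ 0.3  0.  -0. ] 
 shift [ 0.08  0.02 -0.  ] turn [ 0.     0.001 -0.   ] dist 0.1
```

No contact now. I'll close at 40 N and lift.

```bash
python3 -m inch '[[[0.05,0,0],[0,0,0],0.6],[[0.05,0,0],[0,0,0],0.5],[[0.05,0,0],[0,0,0],0.5],[[0.05,0,0],[0,0,0],0.5],[[0.05,0,0],[0,0,0],0.5],[[0.05,0,0],[0,0,0],0.5],[[0.05,0,0],[0,0,0],0.5]]' 40; python3 -c "
from h import *
to(512,53,41,-9.9)"
```

```text
time: 5.7
tool_pos: [512.3, 53.3, 41.6]
tcp_rot: [-180.0, -0.0, -9.9]
ft_force: [0.8, 0.1, 3.3]
finger_gap: 57.8
t 5.7 pos [512.3  53.3  41.6] [-1.7999e+02 -4.0000e-02 -9.9200e+00] gap 57.8 F [0.8 0.1 3.3] 
 shift [-0.03  0.03  0.06] turn [-0.    -0.001 -0.   ] dist 0.1
```

```bash
python3 -m inch '[[[0,0,0],[0,0,0],0.5],[[0,0,0],[0,0,0],0.5],[[0,0,-0.5],[0,0,0],0.5],[[0,0,-1.5],[0,0,0],0.5],[[0,0,-2.5],[0,0,0],0.5],[[0,0,-2.5],[0,0,0],0.5],[[0,0,-2.5],[0,0,0],0.5]]'
python3 - <<'E'
from h import *
to(512,53,41,-9.9)
im=viewer.snapshot('scene'); cv2.imwrite('pics/s5.png',im[100:260,200:400,::-1].repeat(3,0).repeat(3,1))
E
```

```text
time: 6.4
tool_pos: [512.4, 53.3, 66.9]
tcp_rot: [-180.0, -0.1, -9.9]
ft_force: [0.1, 0.2, -1.5]
finger_gap: 57.9
t 6.4 pos [512.4  53.3  66.9] [-1.7999e+02 -7.0000e-02 -9.9200e+00] gap 57.9 F [ 0.1  0.2 -1.5] 
 shift [-0.04  0.04  2.59] turn [-0.    -0.001 -0.   ] dist 2.6
```

View pics/s5.png

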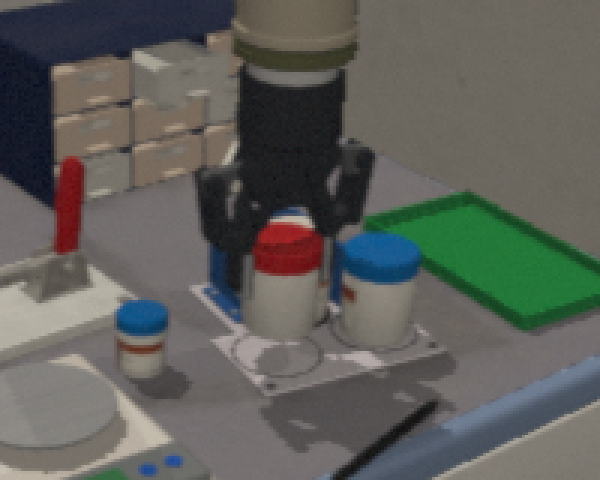

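```bash
python3 -m inch '[[[0,0,-1],[0,0,0],0.5],[[0,0,-3],[0,0,0],0.5],[[0,0,-5],[0,0,0],0.5],[[0,0,-7],[0,0,0],0.5],[[0.2,0.5,-8.5],[0,0,0],0.5],[[0.6,1.5,-9],[0,0,0],0.5],[[1.2,3,-9],[0,0,0],0.5],[[2,5,-9],[0,0,0],0.5],[[3,7.5,-9],[0,0,0],0.5],[[4,10,-9],[0,0,0],0.5],[[5,12.5,-9],[0,0,0],0.5],[[6,15,-9],[0,0,0],0.5],[[7,17.5,-9],[0,0,0],0.5],[[8,20,-9],[0,0,0],0.5],[[9,22,-9],[0,0,0],0.5],[[9.6,23.6,-9],[0,0,0],0.5],[[10,24.5,-9],[0,0,0],0.5],[[10,24.8,-9],[0,0,0],0.5],[[10,24.8,-9],[0,0,0],0.5],[[10,24.8,-9],[0,0,0],0.5]]'
python3 - <<'E'
from h import *
to(568.3,-208.6,41,-9.9)
s=telemetry.sense();im=viewer.snapshot('wrist')[:,:,::-1].copy(); cv2.imwrite('pics/w6.png',im)
KT=camT('wrist',s)
hsv=cv2.cvtColor(im,cv2.COLOR_BGR2HSV); H,S,V=[hsv[...,i].astype(int) for i in range(3)]
m=(H>50)&(H<75)&(S>120)
for c,st,mm in blobs(m,3000): print('tray',st,cv2.minAreaRect(ray(KT,contour(mm),14)[:,:2].astype(np.float32)))
E
```

```text
time: 8.45
tool_pos: [567.6, -207.4, 156.2]
tcp_rot: [-180.0, 0.0, -9.9]
ft_force: [-0.9, -0.4, -0.7]
finger_gap: 58.1
t 8.45 pos [ 567.6 -207.4  156.2] [-1.7998e+02  2.0000e-02 -9.8900e+00] gap 58.1 F [-0.9 -0.4 -0.7] 
 shift [ 0.09  0.11 11.52] turn [-0.  0.  0.] dist 11.5
tray [  191   114   127   129 10597] ((564.346435546875, -209.72207641601562), (124.3056411743164, 139.218994140625), 84.66080474853516)
```

View pics/w6.png

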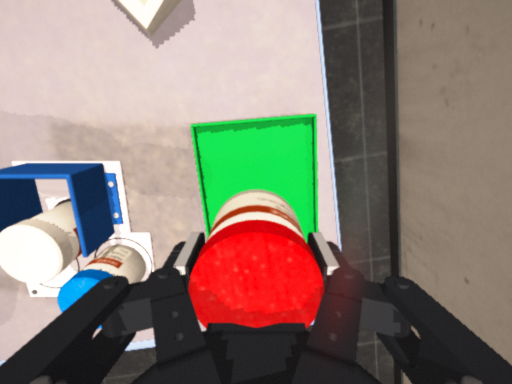

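The red jar is held upright over the tray, and the tray edges are at columns 195 to 317. I'll lower it.

```bash
python3 -m inch '[[[0.05,0.15,1],[0,0,0],0.5],[[0.05,0.15,2.5],[0,0,0],0.5],[[0.05,0.15,4.5],[0,0,0],0.5],[[0.05,0.15,6.5],[0,0,0],0.5],[[0.05,0.15,8.5],[0,0,0],0.5],[[0.05,0.15,9.8],[0,0,0],0.5],[[0.05,0.15,10.6],[0,0,0],0.5],[[0.05,0.15,11.0],[0,0,0],0.5],[[0.05,0.15,11.3],[0,0,0],0.5],[[0.05,0.15,11.5],[0,0,0],0.5],[[0.05,0.15,11.5],[0,0,0],0.5],[[0.05,0.15,11.5],[0,0,0],0.5]]'
python3 - <<'E'
from h import *
to(568.3,-208.6,40.5,-9.9)
im=viewer.snapshot('scene'); cv2.imwrite('pics/s7.png',im[100:260,250:450,::-1].repeat(3,0).repeat(3,1))
E
```

```text
time: 9.7
tool_pos: [568.4, -210.0, 42.0]
tcp_rot: [180.0, -0.1, -9.9]
ft_force: [-0.3, -0.3, -0.8]
finger_gap: 57.8
t 9.7 pos [ 568.4 -210.    42. ] [ 1.7998e+02 -6.0000e-02 -9.9200e+00] gap 57.8 F [-0.3 -0.3 -0.8] 
 shift [-0.04 -0.14  0.15] turn [ 0.    -0.001 -0.   ] dist 0.2
```

View pics/s7.png

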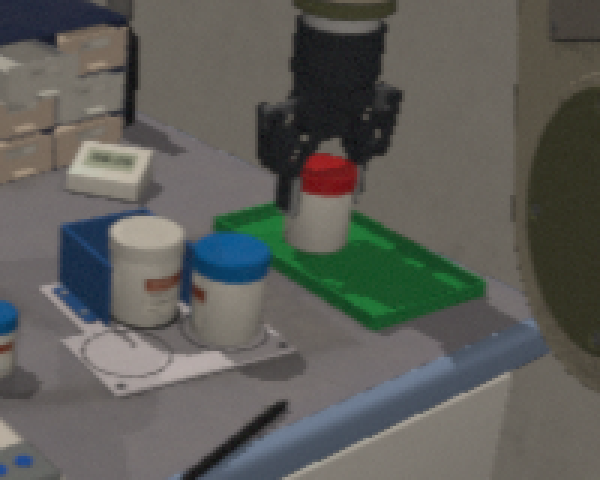

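```bash
python3 -m inch '[[[0,0,0.1],[0,0,0],0.5],[[0,0,0.2],[0,0,0],0.5],[[0,0,0.25],[0,0,0],0.5],[[0,0,0.25],[0,0,0],0.5]]';python3 -m inch '[[[0,0,0.15],[0,0,0],0.72],[[0,0,0.15],[0,0,0],0.78],[[0,0,0.15],[0,0,0],0.8],[[0,0,0.15],[0,0,0],0.8],[[0,0,0.15],[0,0,0],0.8]]'
```

```text
time: 10.15
tool_pos: [568.7, -210.1, 40.6]
tcp_rot: [180.0, -0.1, -9.9]
ft_force: [-4.6, 2.4, 10.5]
finger_gap: 58.1
time: 10.65
tool_pos: [567.9, -209.8, 37.1]
tcp_rot: [-180.0, 0.0, -9.9]
ft_force: [-0.4, -0.3, 0.2]
finger_gap: 68.1
```

```bash
python3 -m inch '[[[0,0,-2],[0,0,0],0.86],[[0,0,-5],[0,0,0],0.86],[[0,0,-8],[0,0,0],0.86],[[0,0,-11],[0,0,0],0.86],[[0,0,-12.5],[0,0,0],0.86],[[0,0,-12.5],[0,0,0],0.86],[[0,0,-12.5],[0,0,0],0.86]]';python3 - <<'E'
from h import *
s=telemetry.sense(); im=viewer.snapshot('wrist')[:,:,::-1].copy(); cv2.imwrite('pics/w8.png',im); lids(im,camT('wrist',s),75)
to(497,-33,140,-9.9)
E
```

```text
time: 11.35
tool_pos: [567.6, -209.6, 161.1]
tcp_rot: [-180.0, 0.1, -9.9]
ft_force: [-0.4, 0.5, 0.2]
finger_gap: 73.4
red [256.1 198.3] centre (569.2, -210.6) r 30.4
blue [ 42.7 170.8] centre (623.9, -42.1) r 38.7
blue [ 91.7 279.4] centre (508.7, -39.5) r 31.5
white [141.6  10.2] centre (725.5, -156.5) r 15.1
white [ 53.2 191. ] centre (604.0, -43.6) r 17.2
white [ 34.8 257.2] centre (545.7, -1.4) r 38.4
white [208.8 311.1] centre (461.1, -150.6) r 36.9
t 11.4 pos [ 567.  -209.4  160.2] [-1.7996e+02  1.5000e-01 -9.9200e+00] gap 73.5 F [ 1.4 -0.4 -0.7] 
 shift [ -9.93 -16.17   2.06] turn [-0.001  0.003 -0.   ] dist 19.1
```

View pics/w8.png

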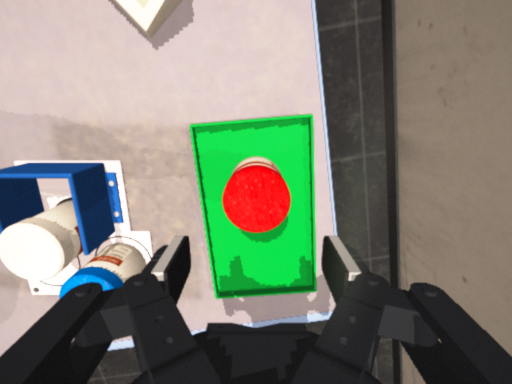

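Red stands in the tray at pixel (256,198), about 41 mm along it and centred within 2 mm. Now blue.

```bash
python3 -m inch '[[[-1,-1.6,0],[0,0,0],0.86],[[-3,-5,0.5],[0,0,0],0.86],[[-5,-8,1],[0,0,0],0.86],[[-7,-11.5,1.5],[0,0,0],0.86],[[-8.8,-14.5,2],[0,0,0],0.86],[[-9.8,-16,2],[0,0,0],0.86],[[-9.93,-16.17,2.1],[0,0,0],0.86],[[-9.93,-16.17,2.1],[0,0,0],0.86],[[-9.93,-16.17,2.1],[0,0,0],0.86]]';python3 - <<'E'
from h import *
s=telemetry.sense(); im=viewer.snapshot('wrist')[:,:,::-1].copy(); cv2.imwrite('pics/w9.png',im); lids(im,camT('wrist',s),76)
to(497,-33,41,-9.9)
E
```

```text
time: 12.3
tool_pos: [498.4, -34.4, 141.2]
tcp_rot: [180.0, -0.0, -10.0]
ft_force: [-0.2, -0.7, 0.1]
finger_gap: 73.3
red [477.2  75.1] centre (566.8, -203.2) r 31.8
blue [ 35.2 167.5] centre (560.4, 120.3) r 19.4
blue [255.1 210.7] centre (496.8, -34.0) r 30.3
white [38.8 57.9] centre (634.4, 94.9) r 39.4
white [183.5 220.5] centre (502.7, 24.6) r 33.3
white [ 11.7 282.8] centre (478.9, 187.3) r 38.1
t 12.35 pos [498.5 -34.6 141.3] [ 1.7998e+02 -2.0000e-02 -9.9900e+00] gap 73.5 F [-0.  -0.4  0.1] 
 shift [-0.18 -0.13 10.03] turn [ 0.    -0.    -0.002] dist 10.0
```

View pics/w9.png

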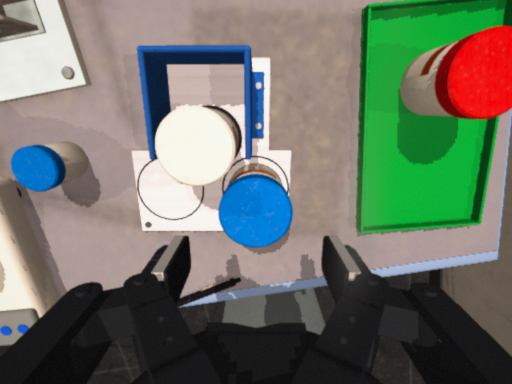

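Blue is at pixel (255,211), centred between the jaws, and its ring and red's empty ring at (170,187) are both visible. I'll descend and grip it.

```bash
python3 -m inch '[[[-0.15,-0.1,2],[0,0,0],0.82],[[-0.15,-0.1,4],[0,0,0],0.82],[[-0.15,-0.1,6],[0,0,0],0.82],[[-0.15,-0.1,8],[0,0,0],0.82],[[-0.15,-0.1,9.3],[0,0,0],0.82],[[-0.15,-0.1,10],[0,0,0],0.82],[[-0.15,-0.1,10],[0,0,0],0.82],[[-0.15,-0.1,10],[0,0,0],0.82]]' 40;python3 -c "
from h import *
to(497,-33.6,41,-9.9)"
python3 -m inch '[[[0,0,0],[0,0,0],0.6],[[0,0,0],[0,0,0],0.5],[[0,0,0],[0,0,0],0.5],[[0,0,0],[0,0,0],0.5],[[0,0,0],[0,0,0],0.5],[[0,0,0],[0,0,0],0.5],[[0,0,0],[0,0,0],0.5]]'
```

```text
time: 13.15
tool_pos: [497.3, -32.5, 42.0]
tcp_rot: [180.0, -0.0, -9.9]
ft_force: [0.1, -0.6, 0.1]
finger_gap: 70.1
t 13.15 pos [497.3 -32.5  42. ] [ 1.80e+02 -5.00e-02 -9.94e+00] gap 70.1 F [ 0.1 -0.6  0.1] 
 shift [-0.01  0.12  0.1 ] turn [ 0.    -0.001 -0.001] dist 0.2
time: 13.85
tool_pos: [497.9, -32.4, 42.7]
tcp_rot: [180.0, -0.1, -9.9]
ft_force: [-0.9, -0.7, 6.6]
finger_gap: 58.0
```

```bash
python3 -m inch '[[[0,0,-0.5],[0,0,0],0.5],[[0,0,-1.5],[0,0,0],0.5],[[0,0,-3],[0,0,0],0.5],[[0,0,-5],[0,0,0],0.5],[[0,0,-7],[0,0,0],0.5],[[0,0,-9],[0,0,0],0.5],[[0.1,0.6,-10.5],[0,0,0],0.5],[[0.2,1.8,-11],[0,0,0],0.5],[[0.4,3.5,-11],[0,0,0],0.5],[[0.7,5.5,-11],[0,0,0],0.5],[[0.9,7.5,-11],[0,0,0],0.5],[[1.1,9.5,-11],[0,0,0],0.5],[[1.4,11.5,-11],[0,0,0],0.5],[[1.6,13.5,-11],[0,0,0],0.5],[[1.8,15.2,-11],[0,0,0],0.5],[[1.9,16.3,-11],[0,0,0],0.5],[[2,16.85,-11],[0,0,0],0.5],[[2,16.85,-11],[0,0,0],0.5],[[2,16.85,-11],[0,0,0],0.5]]';python3 - <<'E'
from h import *
to(488.7,-202,42,-9.9)
im=viewer.snapshot('wrist')[:,:,::-1].copy(); cv2.imwrite('pics/w10.png',im)
E
```

```text
time: 15.75
tool_pos: [487.3, -201.2, 151.1]
tcp_rot: [-180.0, 0.0, -9.9]
ft_force: [-0.9, -0.9, -0.9]
finger_gap: 58.0
t 15.75 pos [ 487.3 -201.2  151.1] [-1.7998e+02  2.0000e-02 -9.9200e+00] gap 58.0 F [-0.9 -0.9 -0.9] 
 shift [ 0.16  0.06 10.91] turn [-0.  0. -0.] dist 10.9
```

View pics/w10.png

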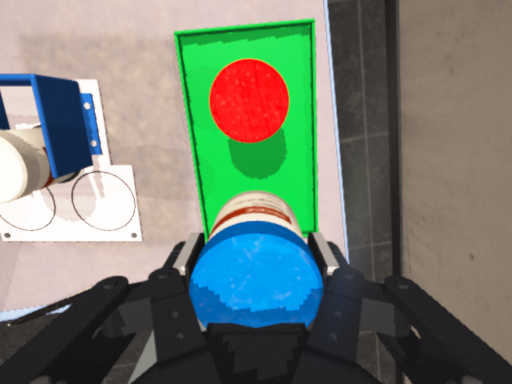

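Blue is held upright and red stands at (249,100). I'll lower it.

```bash
python3 -m inch '[[[0.1,0.06,1],[0,0,0],0.5],[[0.1,0.06,2.5],[0,0,0],0.5],[[0.1,0.06,4.5],[0,0,0],0.5],[[0.1,0.06,6.5],[0,0,0],0.5],[[0.1,0.06,8.5],[0,0,0],0.5],[[0.1,0.06,9.6],[0,0,0],0.5],[[0.1,0.06,10.3],[0,0,0],0.5],[[0.1,0.06,10.7],[0,0,0],0.5],[[0.1,0.06,11],[0,0,0],0.5],[[0.1,0.06,11.1],[0,0,0],0.5],[[0.1,0.06,11.1],[0,0,0],0.5]]'
```

```text
time: 16.9
tool_pos: [489.3, -202.8, 41.7]
tcp_rot: [180.0, -0.1, -9.9]
ft_force: [-1.0, 0.8, 3.4]
finger_gap: 58.3
```

```bash
python3 -m inch '[[[0,0,0],[0,0,0],0.72],[[0,0,0],[0,0,0],0.8],[[0,0,0],[0,0,0],0.82],[[0,0,0],[0,0,0],0.82],[[0,0,0],[0,0,0],0.82]]'; python3 -m inch '[[[0,0,-1],[0,0,0],0.82],[[0,0,-3],[0,0,0],0.82],[[0,0,-6],[0,0,0],0.82],[[0,0,-9],[0,0,0],0.82],[[0,0,-12],[0,0,0],0.82],[[0,0,-15],[0,0,0],0.82],[[0,0,-17],[0,0,0],0.82],[[0,0,-17],[0,0,0],0.82]]';python3 - <<'E'
from h import *
s=telemetry.sense(); im=viewer.snapshot('wrist')[:,:,::-1].copy(); cv2.imwrite('pics/w11.png',im); lids(im,camT('wrist',s),75)
E
```

```text
time: 17.4
tool_pos: [488.2, -202.4, 40.2]
tcp_rot: [180.0, 0.0, -9.9]
ft_force: [-0.5, 0.2, 0.0]
finger_gap: 69.9
time: 18.2
tool_pos: [490.2, -203.4, 215.1]
tcp_rot: [179.9, -0.4, -9.9]
ft_force: [0.5, -0.2, -0.1]
finger_gap: 69.8
red [248.3 107.7] centre (566.9, -210.4) r 28.8
blue [41.9 92.1] centre (609.0, -22.6) r 39.8
white [ 66.7 111.7] centre (594.2, -37.0) r 21.3
```

View pics/w11.png

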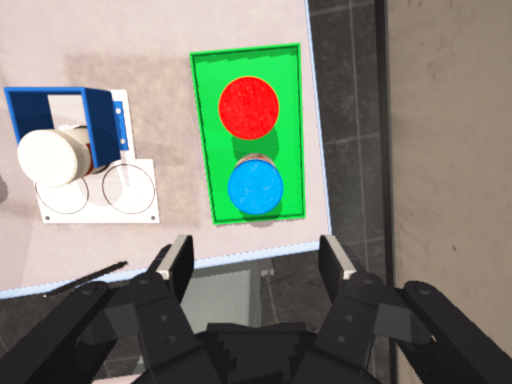

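Red at (249,107) and blue at (256,187) both stand in the tray. Next is white, with the wrist turned 90° so the jaws close along the dock's x.

```bash
python3 -c "
from h import *
to(555.3,0.6,170,80.05)"
```

```text
t 18.25 pos [ 489.3 -202.9  212.6] [179.93  -0.23  -9.92] gap 70.0 F [-0.8 -0.6  0.2] 
 shift [  2.98 -21.19   4.25] turn [ 0.004 -0.002 -1.57 ] dist 21.8
```

```bash
python3 -m inch '[[[0.3,-2,0.3],[0,0,-0.14],0.86],[[0.8,-5,1],[0,0,-0.28],0.86],[[1.2,-8,1.5],[0,0,-0.42],0.86],[[1.6,-11,2],[0,0,-0.56],0.86],[[2,-14,2.5],[0,0,-0.7],0.86],[[2.3,-17,3],[0,0,-0.84],0.86],[[2.6,-19,3.6],[0,0,-0.98],0.86],[[2.8,-20.5,4],[0,0,-1.12],0.86],[[2.98,-21.19,4.25],[0,0,-1.26],0.86],[[2.98,-21.19,4.25],[0,0,-1.4],0.86],[[2.98,-21.19,4.25],[0,0,-1.52],0.86],[[2.98,-21.19,4.25],[0,0,-1.57],0.86],[[2.98,-21.19,4.25],[0,0,-1.57],0.86],[[2.98,-21.19,4.25],[0,0,-1.57],0.86]]';python3 - <<'E'
from h import *
s=telemetry.sense(); im=viewer.snapshot('wrist')[:,:,::-1].copy(); cv2.imwrite('pics/w12.png',im); lids(im,camT('wrist',s),76)
im=viewer.snapshot('scene')[:,:,::-1].copy(); lids(im,camT('scene'),76,100)
to(555.3,0.6,42,80.05)
E
```

```text
time: 19.65
tool_pos: [553.4, 1.3, 166.6]
tcp_rot: [-179.9, 0.0, 79.9]
ft_force: [-0.7, 0.1, -0.2]
finger_gap: 73.8
red [383.9   7.4] centre (671.8, 128.1) r 12.8
blue [229.3  22. ] centre (558.7, 138.0) r 17.7
blue [291.7 151.6] centre (588.1, 34.1) r 37.4
white [175.5 147.9] centre (499.3, 55.2) r 36.1
white [206.7 136.2] centre (523.8, 58.3) r 25.0
white [462.7 264.1] centre (733.5, -99.7) r 36.9
blue [246.5 205.5] centre (508.4, 181.9) r 21.7
t 19.75 pos [553.7   1.2 167.2] [-179.94    0.     79.95] gap 73.6 F [-0.5  1.3 -0.6] 
 shift [-0.03  0.18 12.52] turn [-0.001  0.    -0.002] dist 12.5
```

View pics/w12.png

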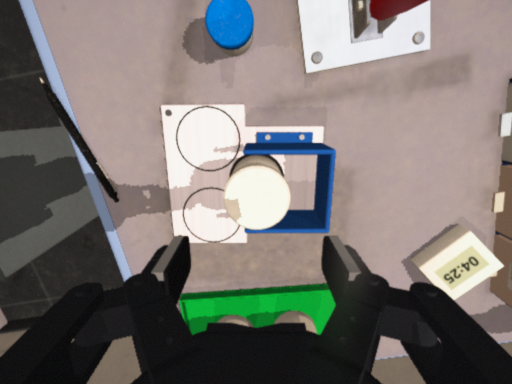

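White lid is at (258,192) between the jaw centre lines, and the empty rings are at (208,138) and (212,214). I'll check these in numbers.

Run:
```python
from h import *
s=telemetry.sense(); KT=camT('wrist',s)
print(ray(KT,[[258,192]],76).round(1), ray(KT,[[208,138],[212,214]],4).round(1))
im=cv2.imread('pics/w12.png'); print(cv2.cvtColor(im,cv2.COLOR_BGR2HSV)[[192,192,130],[258,280,200]])
```

```text
[[556.9   6.5  76. ]] [[510.9  54.2   4. ]
 [495.5 -32.7   4. ]]
[[ 30  12 248]
 [ 30  11 248]
 [ 15   8 248]]
```

```bash
python3 -m inch '[[[0.05,0.15,2],[0,0,0],0.84],[[0.05,0.15,4],[0,0,0],0.84],[[0.05,0.15,6],[0,0,0],0.84],[[0.05,0.15,8],[0,0,0],0.84],[[0.05,0.15,9.5],[0,0,0],0.84],[[0.05,0.15,11],[0,0,0],0.84],[[0.05,0.15,12],[0,0,0],0.84],[[0.05,0.15,12.5],[0,0,0],0.84],[[0.05,0.15,12.5],[0,0,0],0.84],[[0.05,0.15,12.5],[0,0,0],0.84]]'; python3 -c "
from h import *
to(555.3,1.5,42,80.05)"
python3 -m inch '[[[0,0,0],[0,0,0],0.6],[[0,0,0],[0,0,0],0.5],[[0,0,0],[0,0,0],0.5],[[0,0,0],[0,0,0],0.5],[[0,0,0],[0,0,0],0.5],[[0,0,0],[0,0,0],0.5],[[0,0,0],[0,0,0],0.5]]' 40
```

```text
time: 20.75
tool_pos: [556.2, 1.4, 43.4]
tcp_rot: [179.9, -0.0, 80.0]
ft_force: [-0.8, 0.3, 0.3]
finger_gap: 71.5
t 20.75 pos [556.2   1.4  43.4] [ 1.7995e+02 -1.0000e-02  8.0030e+01] gap 71.5 F [-0.8  0.3  0.3] 
 shift [-0.01 -0.09  0.14] turn [ 0.001 -0.    -0.   ] dist 0.2
time: 21.45
tool_pos: [556.7, 1.4, 44.0]
tcp_rot: [179.9, -0.0, 80.0]
ft_force: [0.7, 0.6, 6.6]
finger_gap: 58.1
```

```bash
python3 -m inch '[[[0,0,-0.5],[0,0,0],0.5],[[0,0,-1.5],[0,0,0],0.5],[[0,0,-3],[0,0,0],0.5],[[0,0,-5],[0,0,0],0.5],[[0,0,-7],[0,0,0],0.5],[[0,0,-9],[0,0,0],0.5],[[0,0,-11],[0,0,0],0.5],[[0,0,-12.5],[0,0,0],0.5],[[0,0,-13.5],[0,0,0],0.5],[[0,0,-13.5],[0,0,0],0.5],[[0,0,-13.5],[0,0,0],0.5]]';python3 - <<'E'
from h import *
KT=camT('top'); im=viewer.snapshot('top')[:,:,::-1].copy()
cv2.imwrite('pics/t13.png',im)
cv2.imwrite('pics/t13z.png',cv2.resize(cv2.imread('pics/top0.png')[200:300,120:210],None,fx=6,fy=6,interpolation=cv2.INTER_CUBIC))
E
```

```text
time: 22.55
tool_pos: [555.4, 1.5, 177.4]
tcp_rot: [-180.0, 0.0, 80.0]
ft_force: [-0.5, -0.8, -0.9]
finger_gap: 58.0
```

View pics/t13z.png

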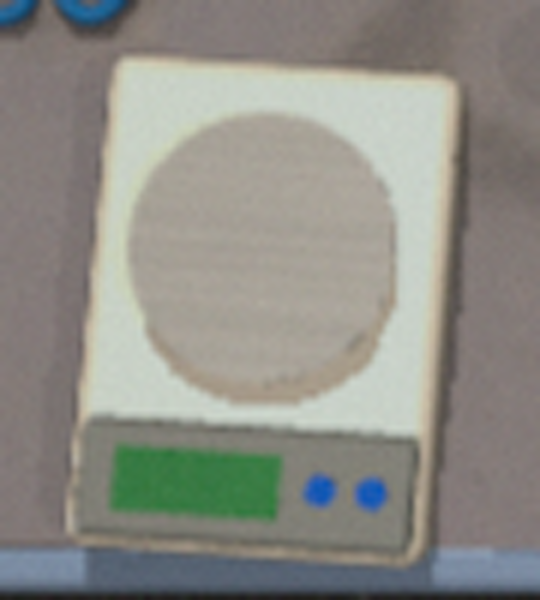

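View pics/t13.png

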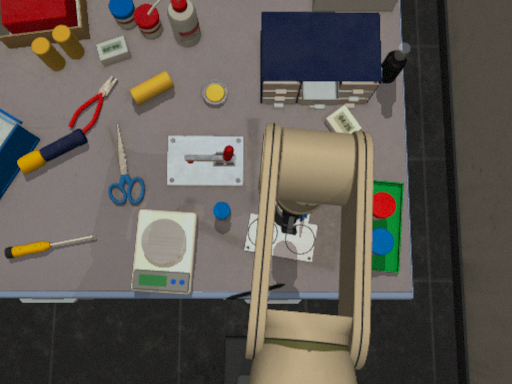

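Run:
```python
from h import *
import pickle
KT=camT('top'); print('top',ray(KT,[[163.3,240.9]],52))
im=cv2.imread('pics/top0.png'); Z=cv2.resize(im[200:300,120:210],None,fx=6,fy=6,interpolation=cv2.INTER_CUBIC)
hc=cv2.HoughCircles(cv2.cvtColor(Z,cv2.COLOR_BGR2GRAY),cv2.HOUGH_GRADIENT,1,200,param1=60,param2=15,minRadius=120,maxRadius=150); print(hc)
if hc is not None: print(ray(KT,[[120+hc[0][0][0]/6-.42,200+hc[0][0][1]/6-.42]],52))
w=cv2.imread('pics/w1.png'); cv2.imwrite('pics/w1z.png',cv2.resize(w[175:305,40:170],None,fx=4.6,fy=4.6,interpolation=cv2.INTER_CUBIC))
```

```text
top [[487.08560355 274.6746126   52.        ]]
[[[277.5 271.5 121. ]]]
[[478.39237767 268.78785145  52.        ]]
```

View pics/w1z.png

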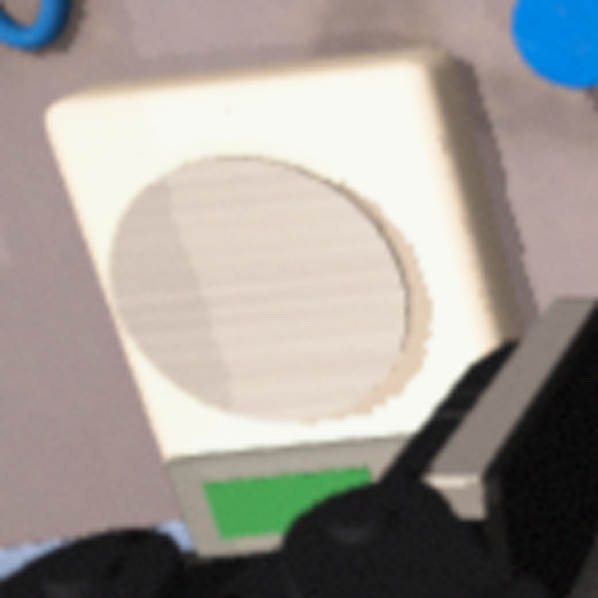

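Run:
```python
from h import *
import pickle
s=pickle.load(open('w1.pkl','rb'));print(ray(camT('wrist',s),[[95.9,237.4]],52))
to(487,274.7,177,80.05)
```

```text
[[488.07691841 275.12142638  52.        ]]
t 22.6 pos [555.1   1.5 176.8] [-1.7991e+02  1.0000e-02  8.0030e+01] gap 57.5 F [ 0.2 -1.  -1.6] 
 shift [ 2.573e+01 -1.144e+01 -1.000e-02] turn [-0.002  0.    -0.   ] dist 28.2
```

The pan centre from the top and wrist views agrees within 1 mm, at (487.5, 275). I'll carry the white jar there.

```bash
python3 -m inch '[[[0.5,-0.2,0],[0,0,0],0.5],[[1.5,-0.7,0],[0,0,0],0.5],[[3.5,-1.6,0],[0,0,0],0.5],[[5.8,-2.6,0],[0,0,0],0.5],[[8.2,-3.6,0],[0,0,0],0.5],[[10.6,-4.7,0],[0,0,0],0.5],[[13,-5.8,0],[0,0,0],0.5],[[15.4,-6.8,0],[0,0,0],0.5],[[17.8,-7.9,0],[0,0,0],0.5],[[20.2,-9,0],[0,0,0],0.5],[[22.4,-10,0],[0,0,0],0.5],[[24.2,-10.7,0],[0,0,0],0.5],[[25.2,-11.2,0],[0,0,0],0.5],[[25.75,-11.4,0],[0,0,0],0.5],[[25.75,-11.4,0],[0,0,0],0.5],[[25.75,-11.4,0],[0,0,0],0.5]]';python3 - <<'E'
from h import *
to(487.5,275,93,80.05)
im=viewer.snapshot('scene')[:,:,::-1].copy(); cv2.imwrite('pics/s14.png',im)
im=viewer.snapshot('wrist')[:,:,::-1].copy(); cv2.imwrite('pics/w14.png',im)
E
```

```text
time: 24.2
tool_pos: [488.1, 274.3, 177.7]
tcp_rot: [-180.0, 0.0, 80.0]
ft_force: [0.7, -0.2, 0.1]
finger_gap: 58.0
t 24.2 pos [488.1 274.3 177.7] [-1.800e+02  2.000e-02  8.001e+01] gap 58.0 F [ 0.7 -0.2  0.1] 
 shift [ 0.07 -0.07  8.47] turn [-0.     0.    -0.001] dist 8.5
```

View pics/s14.png

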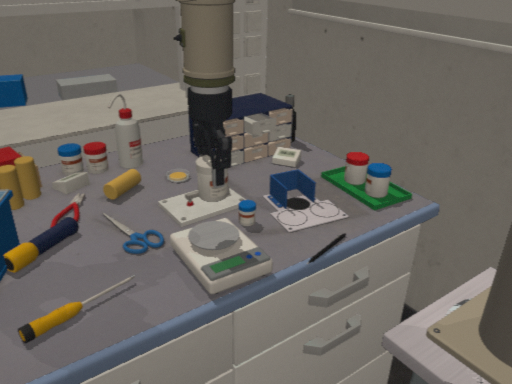

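View pics/w14.png

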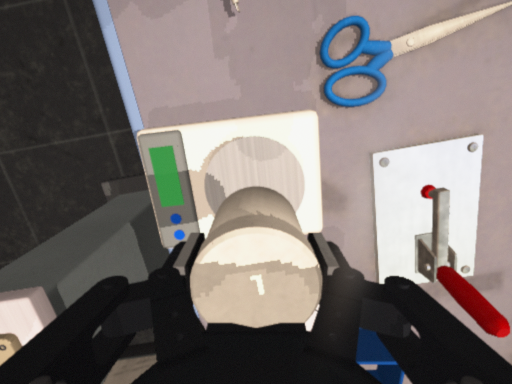

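The jar is upright above the pan. Lowering.

```bash
python3 -m inch '[[[0,-0.05,1],[0,0,0],0.5],[[0,-0.05,2.5],[0,0,0],0.5],[[0,-0.05,4.5],[0,0,0],0.5],[[0,-0.05,6],[0,0,0],0.5],[[0,-0.05,7],[0,0,0],0.5],[[0,-0.05,7.6],[0,0,0],0.5],[[0,-0.05,8],[0,0,0],0.5],[[0,-0.05,8.3],[0,0,0],0.5],[[0,-0.05,8.5],[0,0,0],0.5],[[0,-0.05,8.6],[0,0,0],0.5],[[0,-0.05,8.6],[0,0,0],0.5]]'
```

```text
time: 25.4
tool_pos: [487.8, 275.0, 92.2]
tcp_rot: [180.0, -0.0, 80.0]
ft_force: [-0.6, -0.5, -1.8]
finger_gap: 58.2
```

```bash
python3 -m inch '[[[0,0,0.1],[0,0,0],0.5],[[0,0,0.2],[0,0,0],0.5],[[0,0,0.2],[0,0,0],0.5],[[0,0,0.2],[0,0,0],0.5]]'
```

```text
time: 25.8
tool_pos: [488.2, 275.3, 92.0]
tcp_rot: [179.9, -0.1, 80.0]
ft_force: [-4.8, -2.8, 13.1]
finger_gap: 58.1
```

Firm contact, so I'll release and rise.

```bash
python3 -m inch '[[[0,0,0],[0,0,0],0.72],[[0,0,0],[0,0,0],0.8],[[0,0,0],[0,0,0],0.86],[[0,0,0],[0,0,0],0.86],[[0,0,0],[0,0,0],0.86]]'; python3 -m inch '[[[0,0,-1],[0,0,0],0.86],[[0,0,-3],[0,0,0],0.86],[[0,0,-6],[0,0,0],0.86],[[0,0,-9],[0,0,0],0.86],[[0,0,-12],[0,0,0],0.86],[[0,0,-13],[0,0,0],0.86],[[0,0,-13],[0,0,0],0.86],[[0,0,-13],[0,0,0],0.86]]';python3 - <<'E'
from h import *
s=telemetry.sense(); im=viewer.snapshot('wrist')[:,:,::-1].copy(); cv2.imwrite('pics/w15.png',im); lids(im,camT('wrist',s),124)
to(498,-195,222,-9.9)
E
```

```text
time: 26.3
tool_pos: [487.4, 274.9, 89.6]
tcp_rot: [-180.0, 0.0, 80.0]
ft_force: [0.8, -0.0, 0.3]
finger_gap: 73.3
time: 27.1
tool_pos: [487.1, 274.7, 218.8]
tcp_rot: [-179.9, 0.0, 80.0]
ft_force: [-0.8, -0.8, -1.2]
finger_gap: 73.8
blue [344.3  67. ] centre (572.3, 365.2) r 28.0
white [ 27.4 297.9] centre (239.9, 209.9) r 36.0
white [292.5 303.2] centre (504.1, 154.6) r 36.6
t 27.15 pos [486.7 274.5 218. ] [-1.7988e+02  9.0000e-02  8.0030e+01] gap 73.2 F [-0.6 -0.7 -1. ] 
 shift [-46.04   9.24  -0.36] turn [-1.00e-03  3.00e-03  1.57e+00] dist 47.0
```

View pics/w15.png

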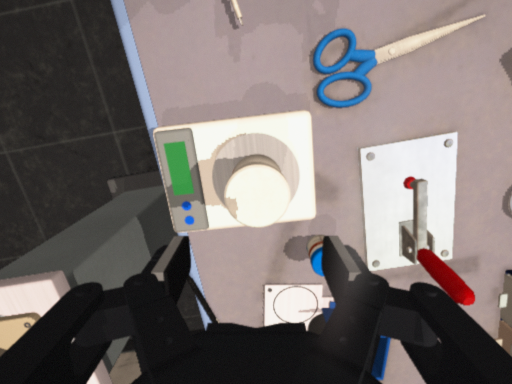

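The white jar stands upright on the pan: lid at (258,194), pan disc at about (255,177).

Run:
```python
from h import *
KT=camT('wrist',telemetry.sense()); print(ray(KT,[[257.5,194]],124).round(1),ray(KT,[[255,177]],52).round(1))
```

```text
[[488.8 277.  124. ]] [[485.8 275.   52. ]]
```

```bash
python3 -m inch '[[[-1.5,0.3,0],[0,0,0.1],0.86],[[-5,1,0],[0,0,0.24],0.86],[[-9,1.7,0],[0,0,0.38],0.86],[[-13,2.4,0],[0,0,0.52],0.86],[[-17,3.1,0],[0,0,0.66],0.86],[[-21,3.8,0],[0,0,0.8],0.86],[[-25,4.5,0],[0,0,0.94],0.86],[[-29,5.2,0],[0,0,1.08],0.86],[[-33,6,1],[0,0,1.22],0.86],[[-37,6.7,2],[0,0,1.36],0.86],[[-41,7.4,3],[0,0,1.5],0.86],[[-44,8,4.5],[0,0,1.57],0.86],[[-46,8.3,6],[0,0,1.57],0.86],[[-46.92,8.48,6.8],[0,0,1.57],0.86],[[-46.92,8.48,6.8],[0,0,1.57],0.86],[[-46.92,8.48,6.8],[0,0,1.57],0.86],[[-46.92,8.48,6.8],[0,0,1.57],0.86]]';python3 - <<'E'
from h import *
s=telemetry.sense(); im=viewer.snapshot('wrist')[:,:,::-1].copy(); cv2.imwrite('pics/w16.png',im); lids(im,camT('wrist',s),75)
to(489,-202.4,41,-9.9)
E
```

```text
time: 28.85
tool_pos: [490.3, -200.9, 152.4]
tcp_rot: [-180.0, -0.0, -9.8]
ft_force: [-0.6, 1.3, 0.3]
finger_gap: 73.5
red [250.  104.8] centre (567.1, -210.4) r 28.9
blue [ 38.7 116.6] centre (578.1, -43.8) r 39.5
blue [258.3 205.2] centre (488.4, -203.1) r 30.4
t 28.9 pos [ 490.4 -201.   152.6] [ 1.7999e+02 -7.0000e-02 -9.8400e+00] gap 73.3 F [-0.1  0.2  0.2] 
 shift [-0.13  0.16 11.16] turn [ 0.    -0.001  0.001] dist 11.2
```

View pics/w16.png

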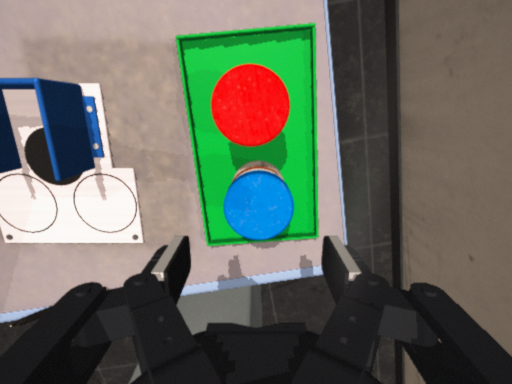

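Blue at (258,205) and red at (250,105) are both standing. I'll grip blue.

```bash
python3 -m inch '[[[-0.15,0.17,2],[0,0,0],0.84],[[-0.15,0.17,4],[0,0,0],0.84],[[-0.15,0.17,6],[0,0,0],0.84],[[-0.15,0.17,8],[0,0,0],0.84],[[-0.15,0.17,9.5],[0,0,0],0.84],[[-0.15,0.17,10.5],[0,0,0],0.84],[[-0.15,0.17,11.1],[0,0,0],0.84],[[-0.15,0.17,11.1],[0,0,0],0.84],[[-0.15,0.17,11.1],[0,0,0],0.84]]';python3 -m inch '[[[0,0,0],[0,0,0],0.6],[[0,0,0],[0,0,0],0.5],[[0,0,0],[0,0,0],0.5],[[0,0,0],[0,0,0],0.5],[[0,0,0],[0,0,0],0.5],[[0,0,0],[0,0,0],0.5],[[0,0,0],[0,0,0],0.5]]' 40; python3 -c "
from h import *
to(497.4,-32.8,150,-9.9)"
```

```text
time: 29.8
tool_pos: [488.5, -203.5, 41.5]
tcp_rot: [180.0, -0.1, -9.9]
ft_force: [0.3, 0.4, 0.3]
finger_gap: 71.4
time: 30.5
tool_pos: [488.8, -203.8, 42.0]
tcp_rot: [180.0, -0.1, -9.9]
ft_force: [-1.4, 0.4, 6.1]
finger_gap: 58.2
t 30.5 pos [ 488.8 -203.8   42. ] [ 1.7997e+02 -1.1000e-01 -9.9300e+00] gap 58.2 F [-1.4  0.4  6.1] 
 shift [ -2.08 -16.98 -10.81] turn [ 0.001 -0.002 -0.   ] dist 20.2
```

```bash
python3 -m inch '[[[0,0,-0.5],[0,0,0],0.5],[[0,0,-1.5],[0,0,0],0.5],[[0,0,-3],[0,0,0],0.5],[[0,0,-5],[0,0,0],0.5],[[0,0,-7],[0,0,0],0.5],[[0,0,-9],[0,0,0],0.5],[[-0.1,-0.6,-10.5],[0,0,0],0.5],[[-0.2,-1.8,-10.8],[0,0,0],0.5],[[-0.4,-3.5,-10.8],[0,0,0],0.5],[[-0.7,-5.5,-10.8],[0,0,0],0.5],[[-0.9,-7.5,-10.8],[0,0,0],0.5],[[-1.1,-9.5,-10.8],[0,0,0],0.5],[[-1.4,-11.5,-10.8],[0,0,0],0.5],[[-1.6,-13.5,-10.8],[0,0,0],0.5],[[-1.8,-15.2,-10.8],[0,0,0],0.5],[[-2,-16.3,-10.8],[0,0,0],0.5],[[-2.08,-17,-10.8],[0,0,0],0.5],[[-2.08,-17,-10.8],[0,0,0],0.5],[[-2.08,-17,-10.8],[0,0,0],0.5],[[-2.08,-17,-10.8],[0,0,0],0.5]]'
python3 - <<'E'
from h import *
to(497.3,-33,42,-9.9)
E
```

```text
time: 32.5
tool_pos: [496.8, -32.9, 148.8]
tcp_rot: [180.0, -0.0, -10.0]
ft_force: [0.3, -0.5, -0.7]
finger_gap: 58.2
t 32.5 pos [496.8 -32.9 148.8] [179.99  -0.    -9.96] gap 58.2 F [ 0.3 -0.5 -0.7] 
 shift [ 0.05  0.   10.68] turn [ 0.    -0.    -0.001] dist 10.7
```

```bash
python3 -m inch '[[[0.05,0,1],[0,0,0],0.5],[[0.05,0,2.5],[0,0,0],0.5],[[0.05,0,4.5],[0,0,0],0.5],[[0.05,0,6.5],[0,0,0],0.5],[[0.05,0,8.3],[0,0,0],0.5],[[0.05,0,9.4],[0,0,0],0.5],[[0.05,0,10],[0,0,0],0.5],[[0.05,0,10.4],[0,0,0],0.5],[[0.05,0,10.6],[0,0,0],0.5],[[0.05,0,10.7],[0,0,0],0.5],[[0.05,0,10.7],[0,0,0],0.5]]'
```

```text
time: 33.6
tool_pos: [498.4, -32.6, 43.0]
tcp_rot: [180.0, -0.1, -9.9]
ft_force: [0.0, -0.2, 1.3]
finger_gap: 57.8
```

```bash
python3 -m inch '[[[0,0,0.05],[0,0,0],0.5],[[0,0,0.05],[0,0,0],0.72],[[0,0,0.05],[0,0,0],0.8],[[0,0,0.05],[0,0,0],0.82],[[0,0,0.05],[0,0,0],0.82],[[0,0,0.05],[0,0,0],0.82]]'; python3 -m inch '[[[0,0,-1],[0,0,0],0.86],[[0,0,-3],[0,0,0],0.86],[[0,0,-6],[0,0,0],0.86],[[0,0,-9],[0,0,0],0.86],[[0,0,-10],[0,0,0],0.86],[[0,0,-10],[0,0,0],0.86],[[0,0,-10],[0,0,0],0.86]]';python3 - <<'E'
from h import *
s=telemetry.sense(); im=viewer.snapshot('wrist')[:,:,::-1].copy(); cv2.imwrite('pics/w17.png',im); lids(im,camT('wrist',s),76)
to(568,-210.5,150,-9.9)
E
```

```text
time: 34.2
tool_pos: [497.3, -32.4, 41.2]
tcp_rot: [-180.0, 0.0, -9.9]
ft_force: [-0.1, -0.2, 0.4]
finger_gap: 70.1
time: 34.9
tool_pos: [496.9, -32.3, 140.5]
tcp_rot: [180.0, 0.0, -9.9]
ft_force: [0.1, 0.1, 0.4]
finger_gap: 73.5
red [479.2  72.8] centre (566.7, -202.6) r 31.5
blue [ 36.5 165.2] centre (559.7, 119.9) r 19.4
blue [255.5 206.9] centre (498.5, -32.8) r 30.3
white [39.4 56. ] centre (633.1, 95.2) r 39.0
white [ 12.8 278.5] centre (480.7, 184.3) r 39.5
t 34.95 pos [496.4 -32.2 139.8] [ 1.80e+02  1.30e-01 -9.93e+00] gap 73.4 F [ 0.2 -0.5 -0.4] 
 shift [10.13 16.33 -1.05] turn [ 0.     0.002 -0.   ] dist 19.2
```

View pics/w17.png

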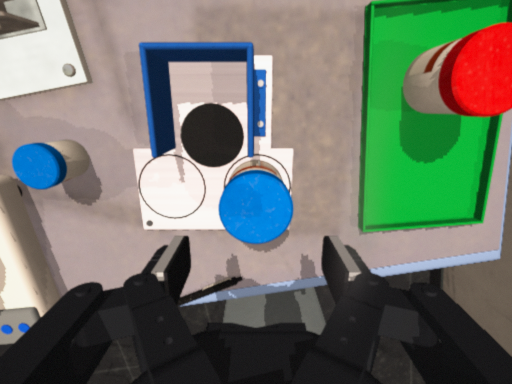

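Blue is back on its ring at pixel (255,207), about 2 mm from its reading before the pick. Now red.

```bash
python3 -m inch '[[[1,1.6,-1],[0,0,0],0.86],[[3,5,-1.2],[0,0,0],0.86],[[5,8,-1.2],[0,0,0],0.86],[[7,11.5,-1.2],[0,0,0],0.86],[[8.8,14.5,-1.2],[0,0,0],0.86],[[9.8,16,-1.2],[0,0,0],0.86],[[10.13,16.33,-1.1],[0,0,0],0.86],[[10.13,16.33,-1.1],[0,0,0],0.86],[[10.13,16.33,-1.1],[0,0,0],0.86]]';python3 - <<'E'
from h import *
s=telemetry.sense(); im=viewer.snapshot('wrist')[:,:,::-1].copy(); lids(im,camT('wrist',s),75)
to(568.2,-210.2,40.5,-9.9)
E
```

```text
time: 35.85
tool_pos: [568.2, -209.4, 151.1]
tcp_rot: [-179.9, 0.1, -9.9]
ft_force: [0.3, 0.9, 0.6]
finger_gap: 73.3
red [256.6 202.5] centre (569.3, -210.3) r 30.6
blue [ 78.7 283.9] centre (510.8, -37.2) r 32.2
white [137.9   8.8] centre (723.0, -156.6) r 13.0
white [ 45.9 197.3] centre (597.9, -43.0) r 21.5
white [ 44.2 267.9] centre (535.9, -17.5) r 35.9
white [210.2 313.9] centre (464.3, -154.4) r 31.4
t 35.9 pos [ 568.4 -209.3  151.5] [-1.7996e+02  8.0000e-02 -9.8700e+00] gap 73.5 F [-0.2 -0.1  0.4] 
 shift [1.00e-02 1.00e-01 1.11e+01] turn [-0.001  0.001  0.001] dist 11.1
```

```bash
python3 -m inch '[[[0,0.07,2],[0,0,0],0.84],[[0,0.07,4],[0,0,0],0.84],[[0,0.07,6],[0,0,0],0.84],[[0,0.07,8],[0,0,0],0.84],[[0,0.07,9.5],[0,0,0],0.84],[[0,0.07,10.5],[0,0,0],0.84],[[0,0.07,11],[0,0,0],0.84],[[0,0.07,11],[0,0,0],0.84],[[0,0.07,11],[0,0,0],0.84]]';python3 -m inch '[[[0,0,0],[0,0,0],0.6],[[0,0,0],[0,0,0],0.5],[[0,0,0],[0,0,0],0.5],[[0,0,0],[0,0,0],0.5],[[0,0,0],[0,0,0],0.5],[[0,0,0],[0,0,0],0.5],[[0,0,0],[0,0,0],0.5]]' 40; python3 -c "
from h import *
to(511.8,53.4,152,-9.9)"
```

```text
time: 36.8
tool_pos: [569.4, -211.6, 43.2]
tcp_rot: [180.0, -0.1, -9.9]
ft_force: [-0.0, 0.7, -0.6]
finger_gap: 71.9
time: 37.5
tool_pos: [569.8, -211.8, 43.7]
tcp_rot: [180.0, -0.1, -9.9]
ft_force: [0.0, 0.4, 5.8]
finger_gap: 58.1
t 37.5 pos [ 569.8 -211.8   43.7] [ 1.7997e+02 -1.3000e-01 -9.9300e+00] gap 58.1 F [0.  0.4 5.8] 
 shift [-10.26 -25.12 -10.87] turn [ 0.001 -0.002 -0.   ] dist 29.2
```

```bash
python3 -m inch '[[[0,0,-0.5],[0,0,0],0.5],[[0,0,-2],[0,0,0],0.5],[[0,0,-4],[0,0,0],0.5],[[0,0,-6.5],[0,0,0],0.5],[[0,0,-9],[0,0,0],0.5],[[-0.2,-0.5,-10.8],[0,0,0],0.5],[[-0.6,-1.5,-11.5],[0,0,0],0.5],[[-1.2,-3,-11.5],[0,0,0],0.5],[[-2,-5,-11.5],[0,0,0],0.5],[[-3,-7.5,-11.5],[0,0,0],0.5],[[-4,-10,-11.5],[0,0,0],0.5],[[-5,-12.5,-11.5],[0,0,0],0.5],[[-6,-15,-11.5],[0,0,0],0.5],[[-7,-17.5,-11.5],[0,0,0],0.5],[[-8,-20,-11.5],[0,0,0],0.5],[[-9,-22.3,-11.5],[0,0,0],0.5],[[-9.7,-24,-11.5],[0,0,0],0.5],[[-10.14,-25.1,-11.5],[0,0,0],0.5],[[-10.14,-25.1,-11.5],[0,0,0],0.5],[[-10.14,-25.1,-11.5],[0,0,0],0.5]]'
python3 - <<'E'
from h import *
import time
to(513,53.3,44,-9.9)
im=viewer.snapshot('wrist')[:,:,::-1].copy(); cv2.imwrite('pics/w18.png',im)
to(513,53.3,44,-9.9)
E
```

```text
time: 39.5
tool_pos: [511.8, 53.3, 156.8]
tcp_rot: [180.0, 0.0, -9.9]
ft_force: [0.7, -0.2, -0.1]
finger_gap: 58.0
t 39.5 pos [511.8  53.3 156.8] [ 1.7997e+02  4.0000e-02 -9.8800e+00] gap 58.0 F [ 0.7 -0.2 -0.1] 
 shift [ 0.13 -0.02 11.28] turn [0.    0.001 0.   ] dist 11.3
t 39.55 pos [512.1  52.9 156.9] [ 1.7998e+02  2.0000e-02 -9.9300e+00] gap 58.2 F [ 0.4  0.  -1.3] 
 shift [ 0.09 -0.06 11.29] turn [ 0.  0. -0.] dist 11.3
```

View pics/w18.png

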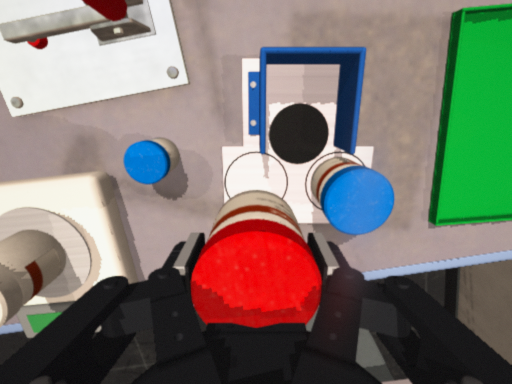

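Red is held over its ring at (256,180) and blue is standing at (358,199). Lowering.

```bash
python3 -m inch '[[[0.05,-0.04,1],[0,0,0],0.5],[[0.05,-0.04,2.5],[0,0,0],0.5],[[0.05,-0.04,4.5],[0,0,0],0.5],[[0.05,-0.04,6.5],[0,0,0],0.5],[[0.05,-0.04,8.5],[0,0,0],0.5],[[0.05,-0.04,9.7],[0,0,0],0.5],[[0.05,-0.04,10.4],[0,0,0],0.5],[[0.05,-0.04,10.9],[0,0,0],0.5],[[0.05,-0.04,11.2],[0,0,0],0.5],[[0.05,-0.04,11.35],[0,0,0],0.5],[[0.05,-0.04,11.35],[0,0,0],0.5]]'
```

```text
time: 40.65
tool_pos: [513.6, 53.6, 44.8]
tcp_rot: [-180.0, -0.1, -9.9]
ft_force: [-0.3, 0.1, -1.3]
finger_gap: 57.6
```

```bash
python3 -m inch '[[[-0.04,0,0.1],[0,0,0],0.5],[[-0.04,0,0.15],[0,0,0],0.5],[[-0.04,0,0.15],[0,0,0],0.5]]'; python3 -m inch '[[[0,0,0],[0,0,0],0.72],[[0,0,0],[0,0,0],0.78],[[0,0,0],[0,0,0],0.8],[[0,0,0],[0,0,0],0.8],[[0,0,0],[0,0,0],0.8]]'; python3 -m inch '[[[0,0,-1],[0,0,0],0.8],[[0,0,-3],[0,0,0],0.8],[[0,0,-6],[0,0,0],0.8],[[0,0,-9],[0,0,0],0.86],[[0,0,-10],[0,0,0],0.86],[[0,0,-10],[0,0,0],0.86],[[0,0,-10],[0,0,0],0.86]]';python3 - <<'E'
from h import *
s=telemetry.sense(); im=viewer.snapshot('wrist')[:,:,::-1].copy(); cv2.imwrite('pics/w19.png',im); lids(im,camT('wrist',s),76)
E
```

```text
time: 40.95
tool_pos: [513.9, 53.7, 44.6]
tcp_rot: [-180.0, -0.2, -9.9]
ft_force: [-5.6, -0.8, 13.4]
finger_gap: 58.0
time: 41.45
tool_pos: [512.3, 53.7, 42.2]
tcp_rot: [-180.0, 0.0, -9.9]
ft_force: [-0.4, 0.1, -0.1]
finger_gap: 67.9
time: 42.15
tool_pos: [511.9, 53.7, 141.5]
tcp_rot: [180.0, 0.0, -9.9]
ft_force: [-0.6, -0.1, 0.3]
finger_gap: 73.0
red [255.1 206.9] centre (513.2, 53.6) r 30.6
blue [139.6 165.2] centre (561.7, 132.1) r 18.2
blue [364.4 206.4] centre (499.0, -30.2) r 31.4
white [21.   4.4] centre (672.3, 171.8) r 18.6
white [332.8 123.7] centre (563.5, -8.6) r 19.5
white [300.9 198.4] centre (515.2, 17.1) r 28.1
white [ 48.2 244.6] centre (506.2, 229.6) r 37.3
```

View pics/w19.png

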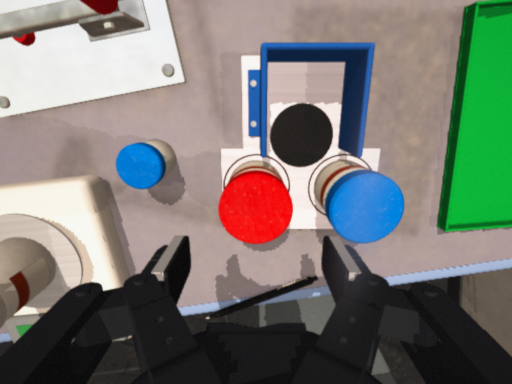

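Red at (255,207) and blue at (364,206) read within about 2 mm of their start values from the same viewpoint. I'll retreat clear for a final check with the fixed cameras.

```bash
python3 -m inch '[[[0,0,-3],[0,0,0],0.86],[[0,0,-7],[0,0,0],0.86],[[0,0,-11],[0,0,0],0.86],[[0,4,-13],[0,0,0],0.86],[[0,8,-13],[0,0,0],0.86],[[0,12,-13],[0,0,0],0.86],[[0,16,-13],[0,0,0],0.86],[[0,20,-13],[0,0,0],0.86],[[-4,24,-13],[0,0,0],0.86],[[-8,28,-13],[0,0,0],0.86],[[-12,32,-13],[0,0,0],0.86],[[-15,36,-13],[0,0,0],0.86],[[-16,40,-13],[0,0,0],0.86],[[-16,42,-13],[0,0,0],0.86],[[-16,42,-13],[0,0,0],0.86],[[-16,42,-13],[0,0,0],0.86]]';python3 - <<'E'
from h import *
im=viewer.snapshot('top')[:,:,::-1].copy(); cv2.imwrite('pics/t20.png',im); lids(im,camT('top'),76,200)
K=camT('top')
im=viewer.snapshot('scene')[:,:,::-1].copy(); cv2.imwrite('pics/s20.png',im)
print(proj(K,[[487.5,275,124]]))
E
```

```text
time: 43.8
tool_pos: [281.7, -332.1, 270.6]
tcp_rot: [-179.8, 0.1, -10.0]
ft_force: [0.8, -0.1, 0.6]
finger_gap: 73.8
red [145.5  17.1] centre (1008.7, 326.5) r 31.6
red [262.6 229.6] centre (511.1, 53.9) r 29.0
blue [120.5   7.1] centre (1036.4, 387.2) r 28.5
blue [221.4 210. ] centre (553.9, 144.8) r 18.6
blue [302.  236.4] centre (496.5, -31.8) r 29.0
white [217.7 142.1] centre (709.9, 155.4) r 26.7
white [157.2 238. ] centre (492.2, 284.2) r 28.3
white [281. 243.] centre (485.2, 12.2) r 30.4
white [140.9 259.3] centre (451.0, 313.2) r 28.5
[[156.91775797 238.82431821]]
```

View pics/t20.png

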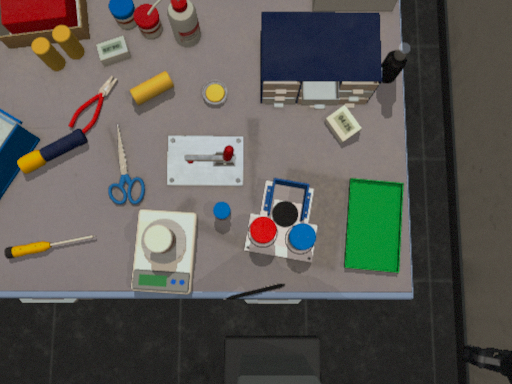

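View pics/s20.png

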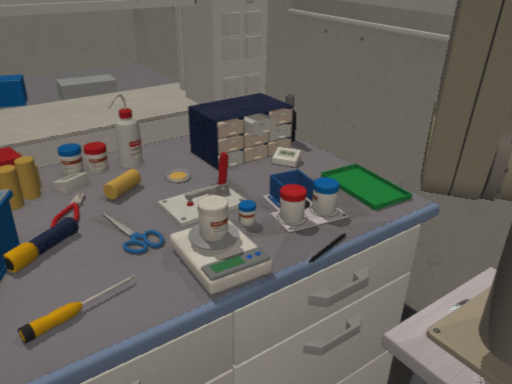

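In the top view, red (263,230) and blue (302,236) are within 2 mm of their start readings. The white lid is at (157.2,238.0), against (156.9,238.8) expected for the pan centre, and the tray is empty with the bystanders unmoved. Handing in.

```bash
python3 -c "
from bench import r
print(r.hand_in())"
```

```text
the job is handed in; nothing more can be done
None
```

I set the red and then the blue jar upright in the tray, and stood the white jar on the middle of the pan. I then put blue and red back on their dock places and handed in at about 44 s.

**Final checks:**
- **Red and blue:** the fixed top camera puts both within 2 mm of their start readings, and both look upright.
- **White:** its lid is within about 2 mm of the pan centre in the top view. The wrist view after release read about 3 mm.
- **Robot and bystanders:** the arm was clear of everything at hand-in. By eye, the scissors, timer and pen are where they were; I did not measure them.

**Problem on the way:** on the first descent to the red jar, the wrist force rose to about 27 N, below the 40 N limit. The likely cause is the gripper's knuckle touching the blue lid. I backed off and gripped about 9 mm higher, and the jars did not visibly shift.

**Camera disagreement:** the wrist and top cameras differ by up to about 3 mm in absolute position, so I compared before-and-after readings from the same camera.

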